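# Tap a stuck lens cell home with a mallet

## Robot

A 6-joint arm with a two-finger parallel gripper is mounted at the origin on the work surface. World frame = base frame: x ahead of the robot, y to its left, z up, the work surface at z = 0. Lengths are in m, angles in rad, forces in N, time in s.
With the tool pointing down it reaches from about 0.275 to 0.775 m from the base axis. Payload 14.6 kg.
Tool frame: the origin (TCP) lies midway between the tips of the shut fingers; the grasp point (between the pads) lies 19 mm behind it; x points along the fingers, y is the direction in which the jaws open and shut, and the axes are right-handed (so a half turn about x gives the same grasp; the last joint's range is limited). The gripper opens to 85 mm and grips with 20 to 120 N. Pads are 22 mm wide; open, the fingers measure 114 mm over their backs; the gripper's body (76 mm by 85 mm) begins 54 mm behind the grasp point. The pads swing forward as they close: fully open they stand 13 mm farther back than shut.
Start: joints at [0.974, 0.263, -0.048, 1.259, 0, 1.415], TCP at [0.224, 0.475, 0.231] pointing down, gripper open.
Joint ranges: [-2.65, 2.65], [-0.89, 1.7], [-1.18, 1.37], [-2.13, 2.11], [-1.35, 1.29], [-3.14, 3.14]. Speed limits (rad/s): [1.89, 1.89, 2.57, 2.79, 3.14, 3.14].

## Interface

Orientations are given as a unit quaternion [x, y, z, w].
In Python, from cell import robot gives the robot as it stands.
- The arm moves only by the tool arm_command, never from a script. Its argument "increments" is a list that holds one entry, the list of rows, each a list of 7 numbers: the finger opening in mm, from 0 to 85.4, then the shift along the tool's x, y, z in mm, then the turn, a rotation vector about the tool's x, y, z in rad. In form: [[[gripper, tx, ty, tz, ax, ay, az], ...]]. A call has 1 to 5 rows; each row is the pose to reach, as a shift and turn from the pose measured when the call began, along the tool's axes at that moment; what a row does not reach only later rows make up. A row lasts 1/8 s, in which the tool goes at most 62.5 mm and 10.7 degrees, less where a joint would pass 70% of its speed; a pose out of reach is approached as far as the arm can. A call with a gripper value outside its range is refused whole. The fingers move at their own pace and stop on an object; the grip force is fixed at half the most. Time passes only in rows, so rows that repeat a pose let the fingers close. It gives the time, the measured TCP pose, the force and the opening at its end, in the units of the state.
- robot.get_state(): the state, without advancing time (a new reading comes with each control period).
- robot.read_camera(name): name is "side" or "top"; returns a dict with "frame" (400x640x3 uint8, blue, green, red), "z_map" (400x640 float32, m along the optical axis (not along the pixel's ray), 0 where there is no reading), "fx", "fy", "cx", "cy" (pixels), "k1" (the pictures are not rectified: a ray, as slopes to the right and down, at radius r is drawn at 1 + k1 r^2 times it, then the intrinsics apply), "T" (4x4, takes a point from camera to world coordinates). Camera axes: x right, y up, looking along -z (the intrinsics and any distortion apply to the point x, -y, -z); pixel columns grow to the right and rows downward; lengths in m; the calibration is good to about 2 mm. A picture is of the moment at which its call begins.
- robot.finish_job(): hands the job in, once; it reports no verdict.
The state is a dict: "t": time; "joints": joint angles; "qvel": joint speeds; "joint_torque": joint torques, N m; "eef_pos": TCP position; "tool_rot": TCP orientation; "ft_force": force on the tool from outside, world axes, zero at the start; "torque": the same for the moment, N m; "gripper_width": finger opening in m.
Only numpy, scipy, OpenCV 4.12 (cv2) and the standard library are available. Lean on these libraries where they do the work, as an engineer would, in place of code of your own. Each camera call takes 0.05 s, during which the arm holds its last target.

## Task

The black lens cell is stuck in its jig: take the mallet from its cork rest and tap the cell's two brass posts lightly and in turn, left and right, keeping it nearly square, until it has slid away from the robot fully home against both red stops. Tap gently, never with more than 20 N, touch the cell with nothing but the mallet, leave the other things where they are, and finish by laying the mallet back on its rest the way it lay.

Things in the scene. Friction and masses are not known exactly. Their poses are not given: they have to be found in the camera images.
- jig: Fixed aluminium lens jig, base 110 (its x) x 170 (y) x 14 mm, turned up to 0.3 rad. Origin: centre of its underside. Its x axis, level and away from the robot, is the way the lens cell must go; z up. Two rails at y = +-42 mm (tops 34 mm up) carry the cell; grey guide cheeks have inner faces at y = +-55.5 mm (x from -30 mm on, tops 58 mm up); dark bridges, 74 mm up, are highest. Open on the near side (x below -30 mm).
- stop (a point): Middle between the two red stop blocks at the jig's far end: jig x = +35 mm (the blocks' near faces), 43 mm up; blocks at y = +-42 mm, axes as the jig's. With the cell's plate home and square against both, both post axes are at x = -43 mm in the jig's frame. A post whose side is home moves no farther: the force rises steeply there, so stop by feel.
- cell_mid (a point): Centre of the lens cell's plate, 40 mm above the table; axes as the jig's when square. Loose black plate 60 (x) x 108 (y) x 12 mm, 0.3 kg, with a dark lens ring 52 mm wide, 16 mm tall on top. A near crossbar carries the brass posts, axes at (-48, +-68) mm from here. It starts 10 to 14 mm short of home, up to 0.03 rad askew, with 1.5 mm play beside each guide cheek; it stays where it is left.
- left_post (a point): Left brass strike post of the cell (+y side): upright, round, 18 mm in diameter, 34 to 64 mm above the table; this point is on its axis, 50 mm up. Struck on its near (-x) side, level, towards +x of the jig. A sprung brass shoe holds each side of the cell with a hidden friction of 11 to 15 N at the post: that force on one post moves it, the plate turning about the other side, the post also going outwards by 0.3 to 0.5 of its way.
- right_post (a point): The same on the right strike post (the cell's -y side). Moving both sides at once takes over 22 N, which is too much. When one post leads the other by about 8 mm the plate wedges between the guide cheeks and the force shoots up, so take a few millimetres a tap, side by side in turn, starting with the one that lags.
- mallet_grip (a point): Where to grip the mallet: on its handle's axis, 42 mm from mid-head; 47 mm above the table at the start. 0.16 kg; wooden handle, square section 16 x 16 mm; white block head, 34 mm along the handle, 80 mm across, 34 mm high, a black rubber face at each end. x runs along the handle to the head, y across (faces 40 mm from the axis, either may strike), z up. Free end of the handle at x = -90 mm.
- rest_grip (a point): Where the mallet's grip point is when it lies exactly on its fixed rest, 47 mm above the table; x as the mallet's x then. The rest, left or right of the jig: wooden board 185 x 110 x 8 mm, a cork pad for the head (60 x 110 mm, top 30 mm up, 17 to 77 mm ahead along x) and a cork block under the handle's end (26 x 70 mm, top 39 mm up, middle 70 mm behind).
- tray: Bystander, leave it where it is: grey divided screw tray, 130 x 100 x 24 mm. Origin at the centre of its underside.
- board: Bystander, leave it where it is: green circuit board, 100 x 130 x 6 mm. Origin at the centre of its underside.
- tweezers: Bystander, leave it where it is: red tweezers, 130 mm long, 4 mm thick. Origin at the centre of its underside.
- driver: Bystander, leave it where it is: green-handled screwdriver, 150 mm long. Origin at the centre of its underside, lying with its handle to -x.
- wash: Bystander, leave it where it is: white bottle, 52 mm wide, 110 mm tall. Origin at the centre of its underside.
- flux: Bystander, leave it where it is: amber jar with black lid, 48 mm wide, 45 mm tall. Origin at the centre of its underside.
- reel: Bystander, leave it where it is: grey reel, 60 mm wide, 40 mm tall. Origin at the centre of its underside.

How it is judged:
On the way, in this order (a step that is already met when the one before it is completed fails the run):
1. the mallet is lifted off its rest (grip point over 62 mm above the table) (height (world z) of mallet_grip above 0.062 m), for 0.2 s.
2. the cell has been worked loose on both sides: both posts past x = -48.5 mm in the jig's frame (x of each of left_post, right_post in the frame of jig above -0.0485 m), for 0.1 s.
At the end, for the whole second after the job is handed in: Both post axes within 1.5 mm of x = -43 mm in the jig's frame, that is the cell home and square against both red stops, lying on its rails; the mallet lying level on its rest, its grip point within 20 mm of the rest's and at its height within 4 mm, handle within 0.3 rad of the rest's direction (x of each of left_post, right_post in the frame of jig above -0.0445 m and height (world z) of each of left_post, right_post below 0.053 m and horizontal distance between mallet_grip and rest_grip below 0.02 m and angle between the x axis of mallet_grip and the x axis of rest_grip, either way round below 0.3 rad and z of mallet_grip in the frame of rest_grip between -0.004 and 0.004 m and angle between mallet_grip's own z axis and vertical below 0.1 rad); the robot touches nothing.
It fails at once if the mallet presses the cell with more than 20 N (contact force between mallet and cell above 20 N).
It fails at once if the cell is touched by the robot itself (contact force between any of the fingers, the arm and cell above 0.5 N).
It fails at once if the cell is more than 0.08 rad askew in the jig (one post about 11 mm ahead of the other) (angle between the x axis of left_post and the x axis of jig, either way round above 0.08 rad).
It fails at once if a bystander is moved by more than 20 mm (distance of any of tray, board, tweezers, driver, wash, flux, reel from where it was at the start of the episode above 0.02 m).
It also fails if it takes over 72 s, if anything falls off the work surface, if the arm or the gripper's body presses on something with over 40 N, if the wrist force passes 120 N, or if a joint passes its speed limit or range.

## Working session

There is one attempt and no reset: what is moved stays moved. The work goes in short steps, Python scripts to look and compute and a tool call to move; the robot and the scene stay as the last step left them, time stands still between calls to the robot, and variables do not carry over. Pictures are saved under pics/ and viewed, and the job is handed in when it is done.

Besides the shell and the picture viewer there is one more tool, called after "Call:" by a JSON object that holds its "fn" and its "kwargs", one argument or row to a line. arm_command: Moves the arm, as the interface text tells. Its arguments: {"type":"object","properties":{"increments":{"type":"array"}},"required":["increments"]}

```bash
ls; mkdir -p pics; python3 - <<'E'
from cell import robot
import cv2,numpy as np
s=robot.get_state();print({k:np.round(v,4) for k,v in s.items()})
for n in("side","top"):
    c=robot.read_camera(n);cv2.imwrite(f"pics/{n}0.png",c["frame"]);np.savez(f"{n}0.npz",**c)
    print(n,c["fx"],c["fy"],c["cx"],c["cy"],c["k1"]);print(np.round(c["T"],4))
E
```

```text
pics
{'t': np.float64(0.0), 'joints': array([ 0.9737,  0.2635, -0.0489,  1.2594, -0.    ,  1.4155]), 'qvel': array([ 0.0005,  0.0016, -0.0007,  0.0004, -0.0011,  0.0005]), 'joint_torque': array([-2.50000e-03, -6.37620e+01,  3.84558e+01,  1.42000e-02,
       -1.00000e-04,  0.00000e+00]), 'eef_pos': array([0.2243, 0.4744, 0.2309]), 'tool_rot': array([ 0.1546,  0.6901, -0.1553,  0.6898]), 'ft_force': array([-0.1083,  0.079 , -0.3871]), 'torque': array([ 0.0007, -0.0175,  0.0056]), 'gripper_width': np.float64(0.0856)}
side 386.2835410008757 386.2835410008757 307.11073155443694 205.29278112122594 -0.04262010077744809
[[-0.9951  0.0399 -0.0907  0.5165]
 [-0.098  -0.5337  0.84    0.8136]
 [-0.0149  0.8447  0.535   0.5927]
 [ 0.      0.      0.      1.    ]]
top 403.864207585647 403.864207585647 320.64059763919505 193.56558287860258 -0.08528462257328398
[[ 0.2267  0.9523 -0.2043  0.4129]
 [-0.974   0.2226 -0.0432 -0.0124]
 [ 0.0044  0.2088  0.978   0.9211]
 [ 0.      0.      0.      1.    ]]
```

View pics/side0.png

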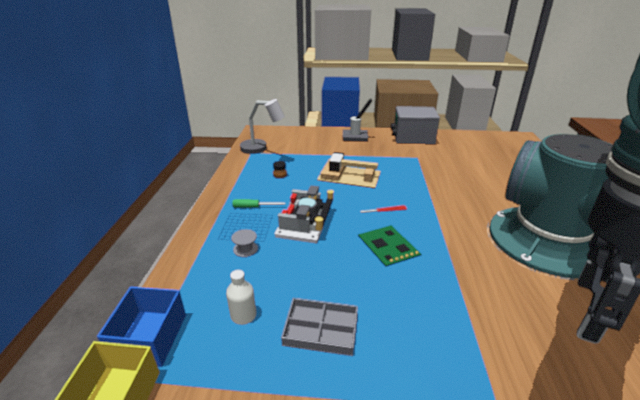

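View pics/top0.png

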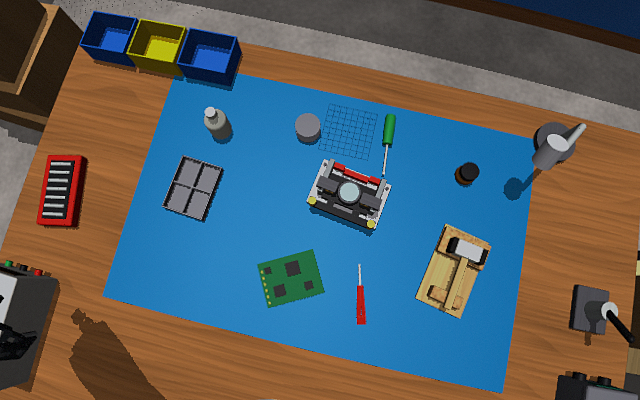

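The side picture shows the jig at about (305,213) and the mallet on its rest at (350,170). The top picture shows the jig at about (348,195), with its posts at (312,200) and (372,224), and the mallet on its rest at (460,265), head at (467,250).

```bash
cat > h.py <<'E'
import numpy as np,cv2
def load(n): return dict(np.load(n+".npz"))
def K(c): return np.array([[c["fx"],0,c["cx"]],[0,c["fy"],c["cy"]],[0,0,1.]],float)
def ray(c,uv):
    d=np.array([float(c["k1"]),0,0,0,0])
    p=cv2.undistortPoints(np.array(uv,float).reshape(-1,1,2),K(c),d).reshape(-1,2)
    v=np.c_[p[:,0],-p[:,1],-np.ones(len(p))]
    return c["T"][:3,3],v@c["T"][:3,:3].T
def plane(c,uv,z):
    o,v=ray(c,uv); return o+v*((z-o[2])/v[:,2])[:,None]
def proj(c,P):
    P=np.atleast_2d(P); q=(P-c["T"][:3,3])@c["T"][:3,:3]; q=q*[1,-1,-1]
    return cv2.projectPoints(q.reshape(-1,1,3),np.zeros(3),np.zeros(3),K(c),np.array([float(c["k1"]),0,0,0,0]))[0].reshape(-1,2)
def cloud(c):
    h,w=c["z_map"].shape; u,v=np.meshgrid(np.arange(w),np.arange(h))
    o,d=ray(c,np.c_[u.ravel(),v.ravel()]); return (o+d*c["z_map"].reshape(-1,1)).reshape(h,w,3)
E
python3 - <<'E'
from h import *
t=load("top0");s=load("side0")
a=t["frame"][150:240,295:405];cv2.imwrite("pics/a.png",cv2.resize(a,None,fx=7,fy=6.5,interpolation=cv2.INTER_CUBIC))
a=t["frame"][215:325,405:505];cv2.imwrite("pics/b.png",cv2.resize(a,None,fx=5,fy=5,interpolation=cv2.INTER_CUBIC))
a=s["frame"][145:245,265:385];cv2.imwrite("pics/c.png",cv2.resize(a,None,fx=6,fy=6,interpolation=cv2.INTER_CUBIC))
E
```

```text
(no output)
```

View pics/a.png

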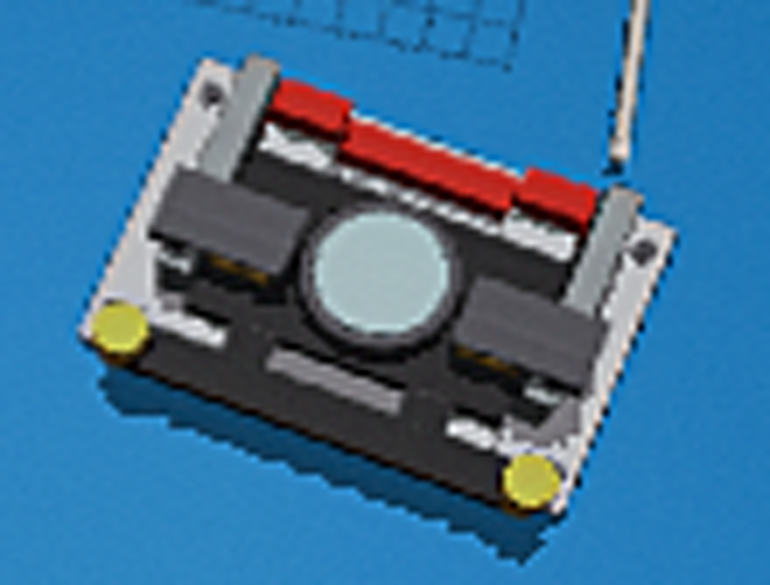

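View pics/b.png

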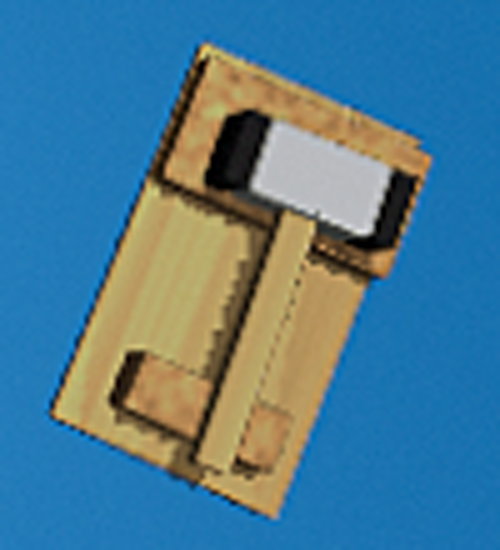

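View pics/c.png

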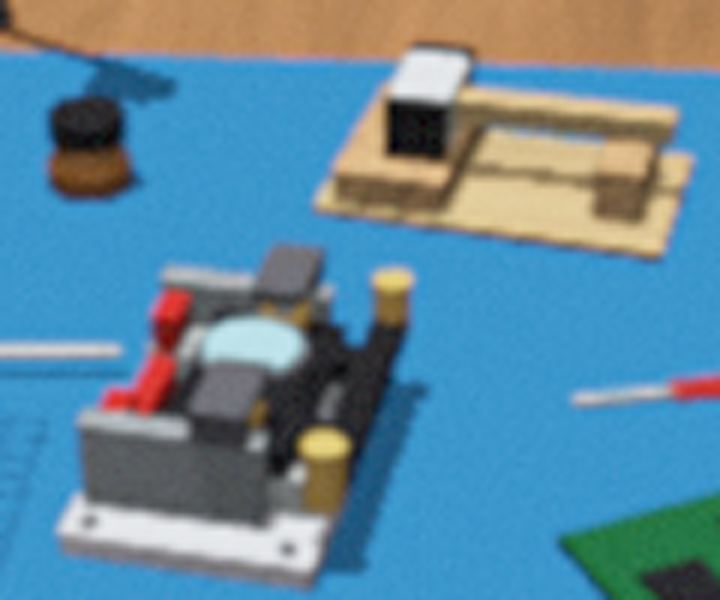

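```bash
cat > m.py <<'E'
from h import *
def masks(c,lo,hi,box):
    x0,y0,x1,y1=box
    hsv=cv2.cvtColor(c["frame"],cv2.COLOR_BGR2HSV); m=np.zeros(hsv.shape[:2],np.uint8)
    m[y0:y1,x0:x1]=cv2.inRange(hsv,lo,hi)[y0:y1,x0:x1]; return m
def cents(m,minA=20):
    n,l,st,ce=cv2.connectedComponentsWithStats(m); return [(ce[i],st[i,4]) for i in range(1,n) if st[i,4]>=minA]
E
python3 - <<'E'
from m import *
t=load("top0");s=load("side0")
def up(p,f,o): p=np.array(p,float); return (p+.5)/f-.5+o
yl=cents(masks(t,(25,120,120),(35,255,255),(295,150,405,240)),10);print("yt",yl)
ys=cents(masks(s,(20,100,60),(35,255,255),(310,180,345,240)),8);print("ys",ys)
P=plane(t,[p for p,a in yl],0.064);print(P)
C=up([(203,60),(678,232),(560,515),(85,335)],np.array([7,6.5]),[295,150])
B=plane(t,C,0.014);print("jig corners",B,B.mean(0))
a=lambda d:np.arctan2(d[1],d[0])
print("yaw",a(B[0]-B[3]),a(B[1]-B[2]),a(B[0]-B[1])-np.pi/2,a(B[3]-B[2])-np.pi/2, np.linalg.norm(B[0]-B[3]),np.linalg.norm(B[0]-B[1]))
d=P[np.argmax(P[:,1])]-P[np.argmin(P[:,1])];print("post yaw",a(d)-np.pi/2,np.linalg.norm(d))
R=up([(205,42),(433,155),(275,518),(52,415)],5,[405,215]);
# corners far ones are on pad z .03
b=plane(t,R[2:],0.008);f=plane(t,R[:2],0.03);print("rest",f,b,[a(f[0]-b[1]),a(f[1]-b[0]),a(b[1]-b[0])-np.pi/2,a(f[0]-f[1])-np.pi/2],np.linalg.norm(f[0]-b[1]))
# mallet head top white
w=masks(t,(0,0,150),(179,60,255),(440,230,495,275));n=cents(w,30);print(n)
print("head c",plane(t,[n[0][0]],0.064), cv2.minAreaRect(cv2.findNonZero(w)))
h=up([(296,210),(222,470)],5,[405,215]);
hq=up([(283,210),(317,222),(240,472),(200,460)],5,[405,215])
H=plane(t,hq,0.055);print("handle",H,a((H[0]+H[1]-H[2]-H[3])))
wq=up([(270,120),(393,163),(376,240),(248,187)],5,[405,215]);W=plane(t,wq,.064);print("headcorn",W,W.mean(0),a(W[0]-W[1])-np.pi/2,a(W[1]-W[2]))
E
```

```text
yt [(array([311.77272727, 200.        ]), np.int32(44)), (array([370.4 , 223.46]), np.int32(50))]
ys [(array([329.82608696, 193.47826087]), np.int32(23)), (array([318.46666667, 221.2       ]), np.int32(75))]
[[ 0.57372582  0.04093642  0.064     ]
 [ 0.55244986 -0.0931023   0.064     ]]
jig corners [[ 0.68500195  0.0398755   0.014     ]
 [ 0.65881583 -0.12741859  0.014     ]
 [ 0.55079385 -0.1095063   0.014     ]
 [ 0.5779444   0.05471201  0.014     ]] [ 0.61813901 -0.03558434  0.014     ]
yaw -0.13770729592505182 -0.1643255848813767 -0.1552675982815881 -0.16384983810960763 0.10808071919342689 0.1693311173823531
post yaw -0.1574166655398992 0.1357167843108531
rest [[ 0.59709174 -0.2613825   0.03      ]
 [ 0.56995999 -0.37159364  0.03      ]] [[ 0.39909234 -0.33517092  0.008     ]
 [ 0.42166522 -0.22906014  0.008     ]] [np.float64(-0.1822065993621198), np.float64(-0.2100199552439348), np.float64(-0.2096048968987747), np.float64(-0.2413798611446456)] 0.1797309007560211
[(array([468.96335079, 250.13874346]), np.int32(382))]
head c [[ 0.54365094 -0.31144193  0.064     ]] ((468.5000305175781, 252.00001525878906), (26.328584671020508, 39.13828659057617), 12.804265975952148)
handle [[ 0.52758081 -0.30009697  0.055     ]
 [ 0.52576391 -0.31556263  0.055     ]
 [ 0.41525706 -0.30055677  0.055     ]
 [ 0.41649985 -0.28292812  0.055     ]] -0.14419301214130759
headcorn [[ 0.5630772  -0.28527582  0.064     ]
 [ 0.55670119 -0.34107357  0.064     ]
 [ 0.52264057 -0.33884175  0.064     ]
 [ 0.53269447 -0.28061885  0.064     ]] [ 0.54377836 -0.3114525   0.064     ] -0.11377654058932962 -0.06543143519392468
```

```bash
cat > go.py <<'E'
import sys,numpy as np
from scipy.spatial.transform import Rotation as R
from cell import robot
# usage: go.py x y z yaw(of tool y axis)   -> tool frame shift & rotvec
def need(x,y,z,yaw):
    s=robot.get_state(); r=R.from_quat(s["tool_rot"]); p=np.array(s["eef_pos"])
    ty=np.array([np.cos(yaw),np.sin(yaw),0]); tx=np.array([0,0,-1.]); tz=np.cross(tx,ty)
    g=R.from_matrix(np.c_[tx,ty,tz])
    d=r.inv().apply(np.array([x,y,z])-p)*1000; w=(r.inv()*g).as_rotvec()
    print("t %.2f pos %s y-yaw %.4f j %s F %s w %.4f"%(s["t"],np.round(p,4),np.arctan2(r.as_matrix()[1,1],r.as_matrix()[0,1]),np.round(s["joints"],2),np.round(s["ft_force"],2),s["gripper_width"]))
    print("shift",np.round(d,1),"rot",np.round(w,4),"rows",max(np.linalg.norm(d)/62.5,np.linalg.norm(w)/np.radians(10.7)))
if __name__=="__main__": need(*map(float,sys.argv[1:5]))
E
python3 go.py 0.502 -0.3045 0.16 1.43;python3 go.py 0.502 -0.3045 0.16 -1.71
```

```text
t 0.10 pos [0.2243 0.4744 0.2309] y-yaw 1.1290 j [ 0.97  0.26 -0.05  1.26 -0.    1.42] F [-0.23 -0.23  0.28] w 0.0853
shift [  71.4 -585.3  584. ] rot [-3.01e-01 -3.00e-04  9.00e-04] rows 13.278690388236575
t 0.10 pos [0.2243 0.4744 0.2309] y-yaw 1.1290 j [ 0.97  0.26 -0.05  1.26 -0.    1.42] F [-0.23 -0.23  0.28] w 0.0853
shift [  71.4 -585.3  584. ] rot [2.839e+00 1.300e-03 4.000e-04] rows 15.202199213874277
```

Call:
{"fn": "arm_command", "kwargs": {
  "increments": [
    [[50, 5, -42, 42, 0, 0, 0], [50, 10, -84, 84, 0, 0, 0], [50, 15, -126, 126, 0, 0, 0], [50, 20, -168, 168, 0, 0, 0], [50, 25, -210, 210, 0, 0, 0]]
  ]
}}

```text
t: 0.72
eef_pos: [0.3245, 0.193, 0.2059]
tool_rot: [0.154, 0.69, -0.155, 0.69]
ft_force: [1.9, 0.0, -0.2]
gripper_width: 0.0501
```

Call:
{"fn": "arm_command", "kwargs": {
  "increments": [
    [[50, 5, -42, 42, 0, 0, 0], [50, 10, -84, 84, 0, 0, 0], [50, 15, -126, 126, 0, 0, 0], [50, 20, -168, 168, 0, 0, 0], [50, 25, -210, 210, 0, 0, 0]]
  ]
}}

```text
t: 1.35
eef_pos: [0.4249, -0.0887, 0.1809]
tool_rot: [0.155, 0.69, -0.155, 0.69]
ft_force: [0.1, 0.8, -0.2]
gripper_width: 0.0502
```

```bash
python3 go.py 0.502 -0.3045 0.14 1.43
```

```text
t 1.35 pos [ 0.4249 -0.0887  0.1809] y-yaw 1.1290 j [-0.39  0.13 -0.36  1.08 -0.    0.05] F [ 0.07  0.77 -0.17] w 0.0502
shift [  41.  -162.1  162. ] rot [-3.01e-01  1.00e-04  7.00e-04] rows 3.7245917047282284
```

Call:
{"fn": "arm_command", "kwargs": {
  "increments": [
    [[50, 10, -41, 41, -0.08, 0, 0], [50, 20, -82, 82, -0.15, 0, 0], [50, 30, -123, 123, -0.23, 0, 0], [50, 41, -162, 162, -0.3, 0, 0], [50, 41, -162, 162, -0.3, 0, 0]]
  ]
}}

```text
t: 1.98
eef_pos: [0.5022, -0.3073, 0.138]
tool_rot: [0.051, 0.706, -0.051, 0.705]
ft_force: [-0.1, 0.5, -0.4]
gripper_width: 0.05
```

```bash
python3 go.py 0.502 -0.3045 0.027 1.43; python3 - <<'E'
from m import *
from cell import robot
for n in("side","top"):
    c=robot.read_camera(n);np.savez(n+"1.npz",**c)
t=load("top1");s=load("side1")
cv2.imwrite("pics/d.png",cv2.resize(np.hstack([t["frame"][205:325,400:500],s["frame"][90:210,280:400]]),None,fx=3.6,fy=4.5,interpolation=cv2.INTER_CUBIC))
E
```

```text
t 1.98 pos [ 0.5022 -0.3073  0.138 ] y-yaw 1.4271 j [-0.69  0.41 -0.08  1.08 -0.   -0.54] F [-0.13  0.46 -0.43] w 0.0500
shift [111.    2.7  -0.4] rot [-0.0029 -0.0017  0.    ] rows 1.7771034176868836
```

View pics/d.png

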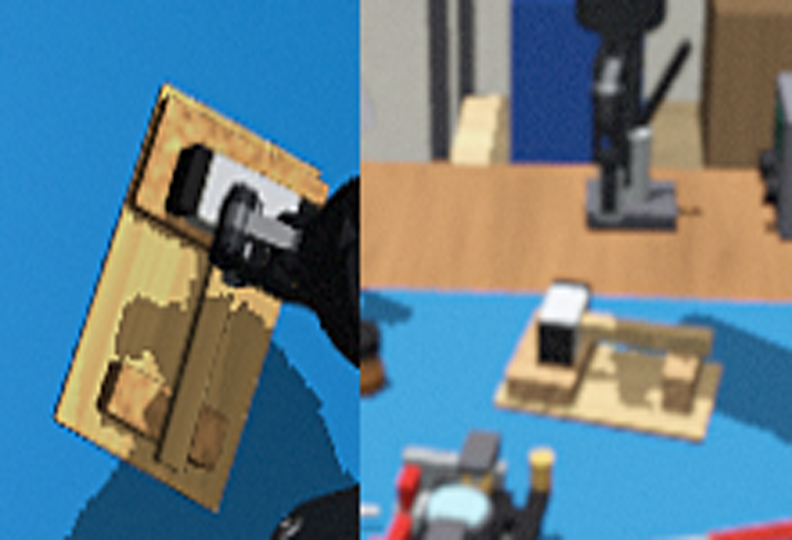

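The top view shows the fingers about over the mallet at crop (240,235). In the side view they sit above the handle just behind the head, at crop (610,130). I'll descend.

Call:
{"fn": "arm_command", "kwargs": {
  "increments": [
    [[50, 40, 2.5, 0, 0, 0, 0], [50, 75, 2.5, 0, 0, 0, 0], [50, 100, 2.5, 0, 0, 0, 0], [50, 110, 2.5, 0, 0, 0, 0], [50, 110, 2.5, 0, 0, 0, 0]]
  ]
}}

```text
t: 2.7
eef_pos: [0.5018, -0.3012, 0.0297]
tool_rot: [0.05, 0.706, -0.05, 0.705]
ft_force: [0.1, -0.2, -0.8]
gripper_width: 0.0504
```

```bash
python3 go.py 0.502 -0.3045 0.027 1.43; python3 - <<'E'
from m import *
from cell import robot
for n in("side","top"):
    c=robot.read_camera(n);np.savez(n+"2.npz",**c)
t=load("top2");s=load("side2")
cv2.imwrite("pics/e.png",cv2.resize(np.hstack([t["frame"][205:325,400:500],s["frame"][90:210,280:400]]),None,fx=3.6,fy=4.5,interpolation=cv2.INTER_CUBIC))
E
```

```text
t 2.70 pos [ 0.5018 -0.3012  0.0297] y-yaw 1.4283 j [-0.68  0.5  -0.26  0.82 -0.   -0.54] F [ 0.15 -0.18 -0.77] w 0.0504
shift [ 2.7 -3.2  0.7] rot [-0.0017 -0.0015 -0.0004] rows 0.06812346860023683
```

View pics/e.png

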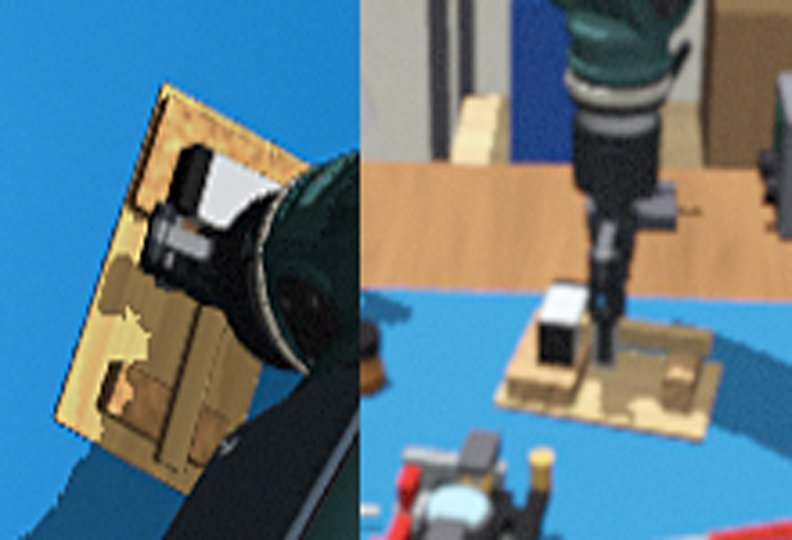

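Call:
{"fn": "arm_command", "kwargs": {
  "increments": [
    [[50, 2, -3, 0, 0, 0, 0], [35, 2, -3, 0, 0, 0, 0], [22, 2, -3, 0, 0, 0, 0], [10, 2, -3, 0, 0, 0, 0], [10, 2, -3, 0, 0, 0, 0]]
  ]
}}

```text
t: 3.42
eef_pos: [0.502, -0.305, 0.0287]
tool_rot: [0.05, 0.705, -0.051, 0.705]
ft_force: [-1.2, 0.4, 6.0]
gripper_width: 0.0152
```

```bash
python3 go.py 0.502 -0.3045 0.027 1.43; python3 - <<'E'
from m import *
from cell import robot
for n in("top",):
    c=robot.read_camera(n);np.savez(n+"3.npz",**c)
t=load("top3")
cv2.imwrite("pics/f.png",cv2.resize(t["frame"][205:325,400:500],None,fx=4.5,fy=4.5,interpolation=cv2.INTER_CUBIC))
E
```

```text
t 3.42 pos [ 0.502  -0.305   0.0287] y-yaw 1.4280 j [-0.68  0.5  -0.26  0.81 -0.   -0.54] F [-1.2   0.43  6.01] w 0.0152
shift [ 1.7  0.5 -0. ] rot [-0.002   0.0002  0.0008] rows 0.029024915550878487
```

View pics/f.png

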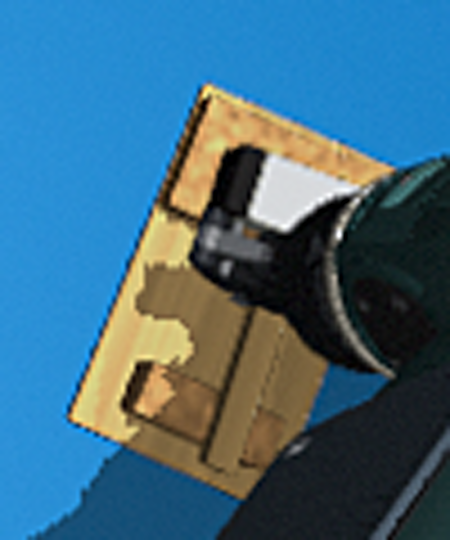

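The mallet is gripped at a width of 15.2 mm, and the fingers are on the handle just behind the head. I'll lift it 120 mm.

Call:
{"fn": "arm_command", "kwargs": {
  "increments": [
    [[10, -5, 0, 0, 0, 0, 0], [10, -30, 0, 0, 0, 0, 0], [10, -65, 0, 0, 0, 0, 0], [10, -90, 0, 0, 0, 0, 0], [10, -90, 0, 0, 0, 0, 0]]
  ]
}}

```text
t: 4.1
eef_pos: [0.5027, -0.3054, 0.1202]
tool_rot: [0.05, 0.704, -0.051, 0.706]
ft_force: [0.1, -0.3, -1.6]
gripper_width: 0.0151
```

```bash
python3 - <<'E'
import numpy as np
C=np.array([.618,-.0356]);a=-.157;X=np.array([np.cos(a),np.sin(a)]);Y=np.array([-X[1],X[0]])
for py in(.068,-.068):
    # grip point when face 25mm short of post near side (post axis -56, r 9, face 40); handle to left (+y)
    print(C+X*(-.056-.009-.040-.030)+Y*(py+.042))
E
python3 go.py 0.4783 -0.0048 0.14 -0.157; python3 - <<'E'
from m import *
from cell import robot
for n in("side","top"):
    c=robot.read_camera(n);np.savez(n+"3.npz",**c)
t=load("top3");s=load("side3")
cv2.imwrite("pics/g.png",cv2.resize(np.hstack([t["frame"][205:325,400:500],s["frame"][90:210,280:400]]),None,fx=3.6,fy=4.5,interpolation=cv2.INTER_CUBIC))
E
```

```text
[0.50185953 0.09415512]
[ 0.48059514 -0.04017219]
t 4.10 pos [ 0.5027 -0.3054  0.1202] y-yaw 1.4281 j [-0.68  0.42 -0.12  1.03 -0.   -0.54] F [ 0.11 -0.29 -1.64] w 0.0151
shift [-20.6 294.1 -66.8] rot [ 1.5851e+00  3.8000e-03 -4.0000e-04] rows 8.488092060496331
```

View pics/g.png

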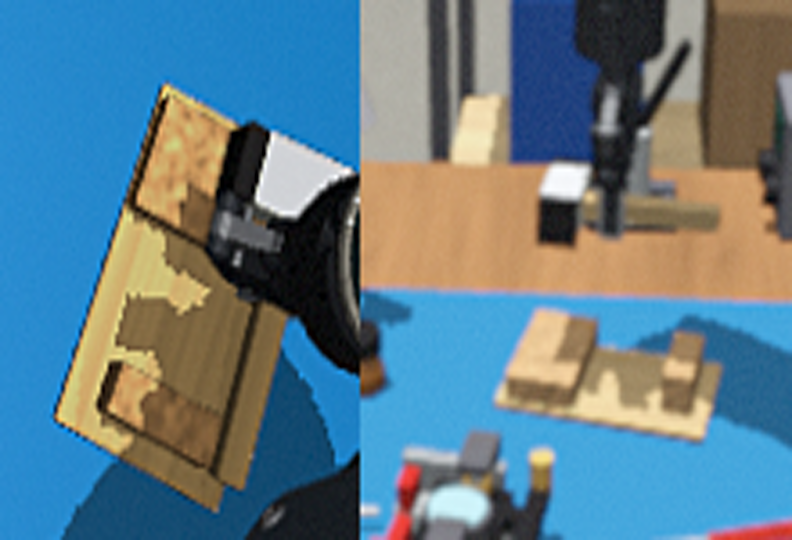

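The mallet hangs level in the fingers, with the head at crop (565,205) in the side view, and the rest is empty. I'll turn it and carry it to the near side of the jig.

Call:
{"fn": "arm_command", "kwargs": {
  "increments": [
    [[10, -4, 30, -7, 0.17, 0, 0], [10, -8, 60, -14, 0.35, 0, 0], [10, -12, 90, -22, 0.53, 0, 0], [10, -16, 120, -29, 0.7, 0, 0], [10, -20, 150, -36, 0.88, 0, 0]]
  ]
}}

```text
t: 4.82
eef_pos: [0.4866, -0.1498, 0.1367]
tool_rot: [0.348, 0.617, -0.348, 0.615]
ft_force: [0.1, 0.3, -1.6]
gripper_width: 0.0153
```

```bash
python3 go.py 0.4806 -0.0402 0.14 -0.157
```

```text
t 4.83 pos [ 0.4866 -0.1498  0.1367] y-yaw 0.5422 j [-0.46  0.29 -0.28  1.01 -0.    0.57] F [ 0.07  0.34 -1.65] w 0.0153
shift [ -3.2  51.4 -97. ] rot [ 0.6992 -0.0012  0.0023] rows 3.744070451406899
```

Call:
{"fn": "arm_command", "kwargs": {
  "increments": [
    [[10, 0, 13, -24, 0.17, 0, 0], [10, 0, 26, -48, 0.35, 0, 0], [10, 0, 39, -72, 0.52, 0, 0], [10, 0, 51, -97, 0.7, 0, 0], [10, 0, 51, -97, 0.7, 0, 0]]
  ]
}}

```text
t: 5.45
eef_pos: [0.4793, -0.0389, 0.1357]
tool_rot: [-0.537, -0.461, 0.539, -0.458]
ft_force: [-1.4, 0.6, -1.5]
gripper_width: 0.015
```

```bash
python3 go.py 0.4806 -0.0402 0.045 -0.157; python3 - <<'E'
from m import *
from cell import robot
for n in("side","top"):
    c=robot.read_camera(n);np.savez(n+"4.npz",**c)
t=load("top4");s=load("side4")
cv2.imwrite("pics/i.png",cv2.resize(np.hstack([t["frame"][140:290,280:420],s["frame"][110:260,260:400]]),None,fx=2.8,fy=3.5,interpolation=cv2.INTER_CUBIC))
E
```

```text
t 5.45 pos [ 0.4793 -0.0389  0.1357] y-yaw -0.1574 j [-0.25  0.24 -0.35  0.99  0.    1.48] F [-1.41  0.63 -1.52] w 0.0150
shift [90.7  1.9  1.1] rot [-0.0004 -0.0007  0.0046] rows 1.4512940231441678
```

View pics/i.png

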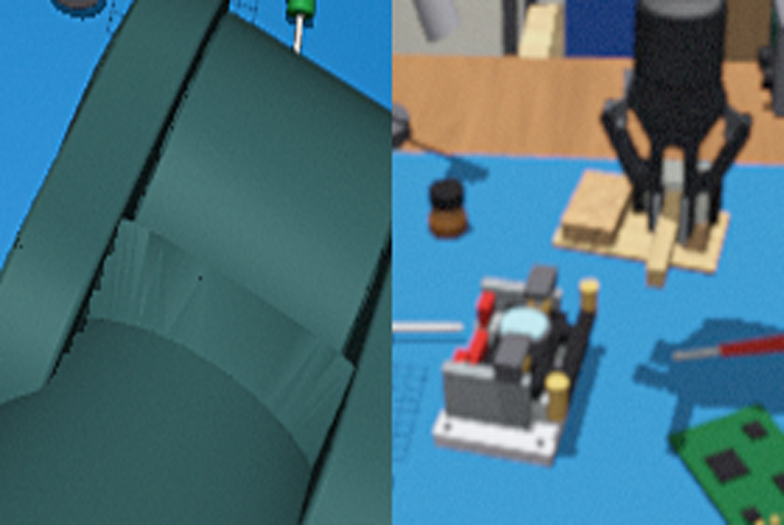

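The top view is blocked by the arm. The side view shows the handle end at crop (655,270), pointing left towards +y, and both posts free at (590,290) and (557,390). I'll descend to striking height.

Call:
{"fn": "arm_command", "kwargs": {
  "increments": [
    [[10, 40, 2, 1, 0, 0, 0], [10, 75, 2, 1, 0, 0, 0], [10, 91, 2, 1, 0, 0, 0], [10, 91, 2, 1, 0, 0, 0], [10, 91, 2, 1, 0, 0, 0]]
  ]
}}

```text
t: 6.18
eef_pos: [0.4818, -0.0421, 0.0455]
tool_rot: [-0.536, -0.461, 0.538, -0.459]
ft_force: [-0.0, -1.1, -1.7]
gripper_width: 0.0148
```

```bash
python3 go.py 0.4806 -0.0402 0.045 -0.157; python3 - <<'E'
from m import *
from cell import robot
for n in("side",):
    c=robot.read_camera(n);np.savez(n+"5.npz",**c)
s=load("side5")
cv2.imwrite("pics/j.png",cv2.resize(s["frame"][140:260,260:400],None,fx=5,fy=5,interpolation=cv2.INTER_CUBIC))
E
```

```text
t 6.17 pos [ 0.4818 -0.0421  0.0455] y-yaw -0.1542 j [-0.26  0.33 -0.49  0.74 -0.    1.47] F [-0.03 -1.09 -1.73] w 0.0148
shift [ 0.5 -1.4 -1.7] rot [ 0.0028 -0.0002  0.0031] rows 0.03687868003170499
```

View pics/j.png

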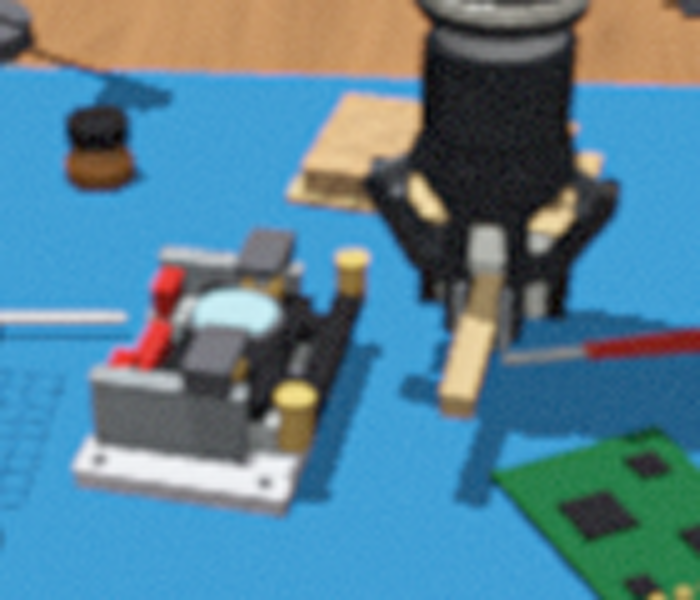

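Call:
{"fn": "arm_command", "kwargs": {
  "increments": [
    [[10, 0, 8, -1.5, 0, 0, 0], [10, 0, 15, -1.5, 0, 0, 0], [10, 0, 19, -1.5, 0, 0, 0], [10, 0, 20, -1.5, 0, 0, 0], [10, 0, 20, -1.5, 0, 0, 0]]
  ]
}}

```text
t: 6.85
eef_pos: [0.5018, -0.0436, 0.0455]
tool_rot: [-0.536, -0.461, 0.538, -0.459]
ft_force: [-0.3, 0.2, -1.2]
gripper_width: 0.0149
```

```bash
cat > st.py <<'E'
import numpy as np
from cell import robot
C=np.array([.618,-.0356]);a=-.157;X=np.array([np.cos(a),np.sin(a)]);Y=np.array([-X[1],X[0]])
s=robot.get_state();p=np.array(s["eef_pos"]);f=np.array(s["ft_force"]);d=p[:2]-C
print("t %.2f face x %.2f  head y %.2f z %.2f (mm jig)  F x %.2f y %.2f z %.2f  Mz %.3f w %.2f"%(s["t"],1e3*(d@X)+40,1e3*(d@Y)-42,p[2]*1e3,f[:2]@X,f[:2]@Y,f[2],s["torque"][2],s["gripper_width"]*1e3))
from scipy.spatial.transform import Rotation as R
m=R.from_quat(s["tool_rot"]).as_matrix();print("yaw",round(float(np.arctan2(m[1,1],m[0,1])),4))
E
python3 st.py
```

```text
t 6.85 face x -73.52  head y -68.11 z 45.53 (mm jig)  F x -0.31 y 0.15 z -1.24  Mz 0.047 w 14.87
yaw -0.1543
```

Call:
{"fn": "arm_command", "kwargs": {
  "increments": [
    [[10, 0, 1, 0, 0, 0, 0], [10, 0, 2, 0, 0, 0, 0], [10, 0, 3, 0, 0, 0, 0], [10, 0, 4, 0, 0, 0, 0], [10, 0, 4.5, 0, 0, 0, 0]]
  ]
}}

```text
t: 7.48
eef_pos: [0.5063, -0.0443, 0.0455]
tool_rot: [-0.536, -0.461, 0.538, -0.459]
ft_force: [0.5, -0.3, -1.9]
gripper_width: 0.0149
```

```bash
python3 st.py
```

```text
t 7.47 face x -68.95  head y -68.07 z 45.51 (mm jig)  F x 0.59 y -0.21 z -1.89  Mz 0.053 w 14.95
yaw -0.1543
```

Call:
{"fn": "arm_command", "kwargs": {
  "increments": [
    [[10, 0, 0.5, 0, 0, 0, 0], [10, 0, 1, 0, 0, 0, 0], [10, 0, 1.5, 0, 0, 0, 0], [10, 0, 1.5, 0, 0, 0, 0]]
  ]
}}

```text
t: 7.98
eef_pos: [0.5078, -0.0446, 0.0455]
tool_rot: [-0.536, -0.461, 0.538, -0.459]
ft_force: [0.4, -0.0, -1.5]
gripper_width: 0.0151
```

```bash
python3 st.py
```

```text
t 7.97 face x -67.45  head y -68.08 z 45.52 (mm jig)  F x 0.42 y 0.06 z -1.51  Mz 0.035 w 15.12
yaw -0.1543
```

Call:
{"fn": "arm_command", "kwargs": {
  "increments": [
    [[10, 0, 0.5, 0, 0, 0, 0], [10, 0, 1, 0, 0, 0, 0], [10, 0, 1.5, 0, 0, 0, 0], [10, 0, 2, 0, 0, 0, 0]]
  ]
}}

```text
t: 8.48
eef_pos: [0.5098, -0.0449, 0.0455]
tool_rot: [-0.536, -0.461, 0.538, -0.459]
ft_force: [0.6, 0.3, -1.7]
gripper_width: 0.0152
```

```bash
python3 st.py
```

```text
t 8.47 face x -65.38  head y -68.08 z 45.52 (mm jig)  F x 0.55 y 0.41 z -1.67  Mz -0.012 w 15.18
yaw -0.1543
```

Call:
{"fn": "arm_command", "kwargs": {
  "increments": [
    [[10, 0, 0.4, 0, 0, 0, 0], [10, 0, 0.8, 0, 0, 0, 0], [10, 0, 1.2, 0, 0, 0, 0]]
  ]
}}

```text
t: 8.85
eef_pos: [0.5107, -0.045, 0.0454]
tool_rot: [-0.536, -0.461, 0.538, -0.459]
ft_force: [-1.9, 0.9, -0.1]
gripper_width: 0.0147
```

```bash
python3 st.py
```

```text
t 8.85 face x -64.48  head y -68.02 z 45.44 (mm jig)  F x -1.99 y 0.60 z -0.10  Mz -0.085 w 14.71
yaw -0.1543
```

Call:
{"fn": "arm_command", "kwargs": {
  "increments": [
    [[10, 0, 0.4, 0, 0, 0, 0], [10, 0, 0.8, 0, 0, 0, 0]]
  ]
}}

```text
t: 9.1
eef_pos: [0.5109, -0.0449, 0.0453]
tool_rot: [-0.536, -0.461, 0.538, -0.459]
ft_force: [-6.3, 2.0, 1.5]
gripper_width: 0.0149
```

```bash
python3 st.py
```

```text
t 9.10 face x -64.31  head y -67.92 z 45.31 (mm jig)  F x -6.56 y 1.01 z 1.48  Mz -0.202 w 14.85
yaw -0.1543
```

Call:
{"fn": "arm_command", "kwargs": {
  "increments": [
    [[10, 0, 0.8, 0, 0, 0, 0], [10, 0, 1.2, 0, 0, 0, 0], [10, 0, 1.5, 0, 0, 0, 0]]
  ]
}}

```text
t: 9.48
eef_pos: [0.5111, -0.0448, 0.0451]
tool_rot: [-0.536, -0.462, 0.539, -0.458]
ft_force: [-8.5, 1.9, 3.4]
gripper_width: 0.015
```

```bash
python3 st.py
```

```text
t 9.47 face x -64.15  head y -67.77 z 45.06 (mm jig)  F x -8.70 y 0.51 z 3.45  Mz -0.400 w 15.00
yaw -0.1545
```

Call:
{"fn": "arm_command", "kwargs": {
  "increments": [
    [[10, -0.4, 1.2, 0, 0, 0, 0], [10, -0.4, 1.6, 0, 0, 0, 0], [10, -0.4, 1.9, 0, 0, 0, 0]]
  ]
}}

```text
t: 9.85
eef_pos: [0.5112, -0.0447, 0.0451]
tool_rot: [-0.535, -0.463, 0.539, -0.457]
ft_force: [-11.0, 2.0, 3.7]
gripper_width: 0.0153
```

```bash
python3 st.py
```

```text
t 9.85 face x -64.08  head y -67.72 z 45.06 (mm jig)  F x -11.17 y 0.28 z 3.75  Mz -0.443 w 15.34
yaw -0.1549
```

Call:
{"fn": "arm_command", "kwargs": {
  "increments": [
    [[10, -0.9, 1.6, 0, 0, 0, 0], [10, -0.9, 2, 0, 0, 0, 0], [10, -0.9, 2.3, 0, 0, 0, 0]]
  ]
}}

```text
t: 10.22
eef_pos: [0.5114, -0.0448, 0.0454]
tool_rot: [-0.534, -0.464, 0.54, -0.456]
ft_force: [-12.7, 1.1, 1.4]
gripper_width: 0.0145
```

```bash
python3 st.py
```

```text
t 10.22 face x -63.83  head y -67.71 z 45.41 (mm jig)  F x -12.72 y -0.85 z 1.43  Mz -0.532 w 14.51
yaw -0.1554
```

Call:
{"fn": "arm_command", "kwargs": {
  "increments": [
    [[10, -0.5, 1.8, 0, 0, 0, 0], [10, -0.5, 2.2, 0, 0, 0, 0], [10, -0.5, 2.5, 0, 0, 0, 0]]
  ]
}}

```text
t: 10.6
eef_pos: [0.5117, -0.0449, 0.0454]
tool_rot: [-0.533, -0.464, 0.542, -0.455]
ft_force: [-12.4, 0.8, 3.6]
gripper_width: 0.0153
```

```bash
python3 st.py;python3 go.py 0.4806 -0.0402 0.045 -0.157
```

```text
t 10.60 face x -63.55  head y -67.76 z 45.38 (mm jig)  F x -12.42 y -1.13 z 3.56  Mz -0.549 w 15.29
yaw -0.156
t 10.60 pos [ 0.5117 -0.0449  0.0454] y-yaw -0.1560 j [-0.25  0.39 -0.41  0.8  -0.    1.48] F [-12.45   0.82   3.56] w 0.0153
shift [  1.  -31.4   0.2] rot [0.001  0.0001 0.0182] rows 0.5031147274844114
```

Call:
{"fn": "arm_command", "kwargs": {
  "increments": [
    [[10, -0.3, 1.6, 0, 0, 0, 0.009], [10, -0.3, 2.0, 0, 0, 0, 0.018], [10, -0.3, 2.5, 0, 0, 0, 0.018]]
  ]
}}

```text
t: 10.98
eef_pos: [0.5119, -0.045, 0.0451]
tool_rot: [-0.536, -0.46, 0.539, -0.458]
ft_force: [-11.4, 1.4, 1.0]
gripper_width: 0.0151
```

```bash
python3 st.py;python3 go.py 0.4806 -0.0402 0.045 -0.157
```

```text
t 10.97 face x -63.32  head y -67.83 z 45.06 (mm jig)  F x -11.49 y -0.45 z 1.02  Mz -0.478 w 15.12
yaw -0.1565
t 10.97 pos [ 0.5119 -0.045   0.0451] y-yaw -0.1565 j [-0.25  0.38 -0.42  0.77 -0.    1.48] F [-11.41   1.36   1.02] w 0.0151
shift [  0.2 -31.7   0.2] rot [0.0005 0.0004 0.0041] rows 0.5067986103562313
```

Call:
{"fn": "arm_command", "kwargs": {
  "increments": [
    [[10, -0.2, 2.0, 0, 0, 0, 0.005], [10, -0.2, 2.5, 0, 0, 0, 0.01], [10, -0.2, 2.8, 0, 0, 0, 0.01], [10, -0.2, 2.8, 0, 0, 0, 0.01]]
  ]
}}

```text
t: 11.48
eef_pos: [0.5124, -0.0451, 0.0447]
tool_rot: [0.538, 0.459, -0.538, 0.46]
ft_force: [-11.9, 0.4, 2.7]
gripper_width: 0.0151
```

```bash
python3 st.py;python3 go.py 0.4806 -0.0402 0.045 -0.157
```

```text
t 11.47 face x -62.80  head y -67.94 z 44.66 (mm jig)  F x -11.80 y -1.44 z 2.68  Mz -0.499 w 15.06
yaw -0.1572
t 11.47 pos [ 0.5124 -0.0451  0.0447] y-yaw -0.1572 j [-0.25  0.38 -0.43  0.77 -0.    1.48] F [-11.88   0.42   2.68] w 0.0151
shift [ -0.4 -32.2   0.1] rot [-0.0002  0.0009 -0.0017] rows 0.5150741738154548
```

Call:
{"fn": "arm_command", "kwargs": {
  "increments": [
    [[10, -0.6, 1.8, 0, 0, 0, 0], [10, -0.6, 2.5, 0, 0, 0, 0], [10, -0.7, 3.1, 0, 0, 0, 0], [10, -0.7, 3.7, 0, 0, 0, 0], [10, -0.7, 4.2, 0, 0, 0, 0]]
  ]
}}

```text
t: 12.1
eef_pos: [0.5141, -0.0458, 0.0447]
tool_rot: [-0.537, -0.459, 0.539, -0.459]
ft_force: [-13.8, -2.5, 1.7]
gripper_width: 0.0148
```

```bash
python3 st.py;python3 go.py 0.4806 -0.0402 0.045 -0.157
```

```text
t 12.10 face x -60.99  head y -68.36 z 44.74 (mm jig)  F x -13.27 y -4.62 z 1.74  Mz -0.753 w 14.83
yaw -0.1582
t 12.10 pos [ 0.5141 -0.0458  0.0447] y-yaw -0.1582 j [-0.25  0.38 -0.42  0.77 -0.    1.48] F [-13.83  -2.49   1.74] w 0.0148
shift [ -0.2 -34.   -0.3] rot [-0.0011  0.0021  0.0027] rows 0.5440789630782996
```

Call:
{"fn": "arm_command", "kwargs": {
  "increments": [
    [[10, 0, -6, 0, 0, 0, 0], [10, 0, -12, -10, 0, 0, 0], [10, 0, -12, -60, 0, 0, 0], [10, 0, -12, -110, 0, 0, 0], [10, 0, -12, -136, 0, 0, 0]]
  ]
}}

```text
t: 12.72
eef_pos: [0.5239, 0.0931, 0.0447]
tool_rot: [-0.537, -0.46, 0.538, -0.459]
ft_force: [-0.3, -0.9, -1.5]
gripper_width: 0.0153
```

```bash
python3 st.py; python3 go.py 0.5 0.094 0.045 -0.157; python3 - <<'E'
from m import *
from cell import robot
c=robot.read_camera("side");np.savez("side6.npz",**c)
cv2.imwrite("pics/k.png",cv2.resize(c["frame"][140:260,260:400],None,fx=5,fy=5,interpolation=cv2.INTER_CUBIC))
E
```

```text
t 12.72 face x -73.10  head y 70.44 z 44.69 (mm jig)  F x -0.15 y -0.97 z -1.51  Mz -0.011 w 15.27
yaw -0.1562
t 12.72 pos [0.5239 0.0931 0.0447] y-yaw -0.1562 j [ 0.02  0.4  -0.38  0.79 -0.    1.75] F [-0.3  -0.94 -1.51] w 0.0153
shift [ -0.3 -23.7   2.9] rot [0.0008 0.0014 0.0019] rows 0.3822815562184984
```

View pics/k.png

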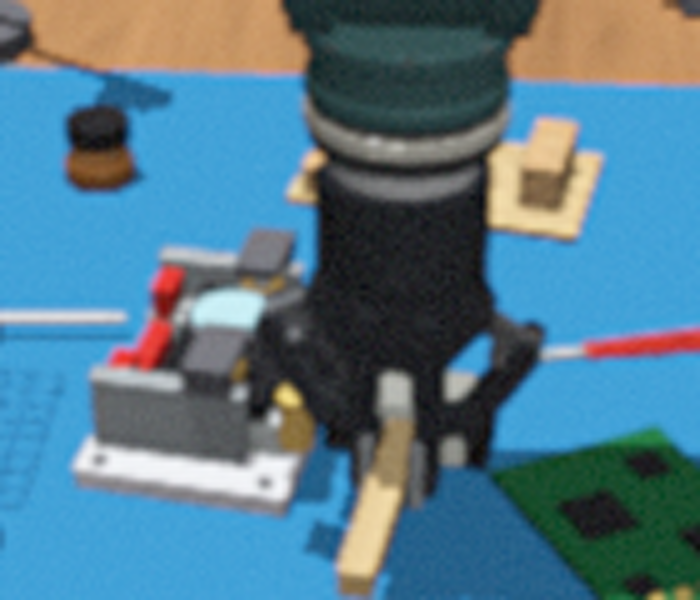

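The side view shows the gripper now at the left post (post at crop (293,415)), with the handle pointing left at (360,570). The jig is unmoved.

Call:
{"fn": "arm_command", "kwargs": {
  "increments": [
    [[10, 0, 1.5, 0, 0, 0, 0], [10, 0, 3, 0, 0, 0, 0], [10, 0, 4, 0, 0, 0, 0], [10, 0, 5, 0, 0, 0, 0], [10, 0, 5.5, 0, 0, 0, 0]]
  ]
}}

```text
t: 13.4
eef_pos: [0.5297, 0.0937, 0.0447]
tool_rot: [-0.537, -0.46, 0.538, -0.459]
ft_force: [0.4, -0.9, -2.1]
gripper_width: 0.0147
```

```bash
python3 st.py
```

```text
t 13.40 face x -67.45  head y 71.90 z 44.68 (mm jig)  F x 0.55 y -0.79 z -2.08  Mz -0.004 w 14.73
yaw -0.1558
```

Call:
{"fn": "arm_command", "kwargs": {
  "increments": [
    [[10, 0, 0.5, 0, 0, 0, 0], [10, 0, 1, 0, 0, 0, 0], [10, 0, 1.5, 0, 0, 0, 0]]
  ]
}}

```text
t: 13.78
eef_pos: [0.5312, 0.0934, 0.0447]
tool_rot: [-0.537, -0.46, 0.538, -0.459]
ft_force: [-0.6, 0.1, -1.6]
gripper_width: 0.0151
```

```bash
python3 st.py
```

```text
t 13.78 face x -65.94  head y 71.87 z 44.67 (mm jig)  F x -0.61 y 0.00 z -1.59  Mz -0.039 w 15.10
yaw -0.1559
```

Call:
{"fn": "arm_command", "kwargs": {
  "increments": [
    [[10, -0.5, 0.5, 2, 0, 0, 0], [10, -0.5, 1, 3, 0, 0, 0], [10, -0.5, 1.5, 3, 0, 0, 0], [10, -0.5, 2, 3, 0, 0, 0]]
  ]
}}

```text
t: 14.28
eef_pos: [0.5319, 0.0903, 0.045]
tool_rot: [-0.537, -0.46, 0.538, -0.459]
ft_force: [-6.2, 2.7, 1.8]
gripper_width: 0.015
```

```bash
python3 st.py
```

```text
t 14.28 face x -64.76  head y 68.90 z 45.01 (mm jig)  F x -6.52 y 1.67 z 1.83  Mz -0.245 w 15.01
yaw -0.1559
```

Call:
{"fn": "arm_command", "kwargs": {
  "increments": [
    [[10, -0.6, 1.6, 0, 0, 0, 0], [10, -0.6, 2.3, 0, 0, 0, 0], [10, -0.7, 3.0, -0.2, 0, 0, 0], [10, -0.7, 3.7, -0.4, 0, 0, 0], [10, -0.7, 4.4, -0.6, 0, 0, 0]]
  ]
}}

```text
t: 14.9
eef_pos: [0.5338, 0.0909, 0.0451]
tool_rot: [-0.536, -0.462, 0.539, -0.457]
ft_force: [-12.6, 5.8, 2.7]
gripper_width: 0.015
```

```bash
python3 st.py;python3 go.py 0.5 0.094 0.045 -0.157
```

```text
t 14.90 face x -62.91  head y 69.73 z 45.06 (mm jig)  F x -13.33 y 3.80 z 2.71  Mz -0.417 w 14.97
yaw -0.1558
t 14.90 pos [0.5338 0.0909 0.0451] y-yaw -0.1558 j [ 0.02  0.42 -0.35  0.81  0.    1.74] F [-12.57   5.84   2.71] w 0.0150
shift [  0.3 -33.9   2.1] rot [0.0012 0.     0.0079] rows 0.5435213627148815
```

Call:
{"fn": "arm_command", "kwargs": {
  "increments": [
    [[10, -0.8, 1.8, -0.3, 0, 0, 0.004], [10, -0.8, 2.6, -0.5, 0, 0, 0.008], [10, -0.9, 3.4, -0.8, 0, 0, 0.008], [10, -0.9, 4.1, -1.1, 0, 0, 0.008], [10, -0.9, 4.8, -1.4, 0, 0, 0.008]]
  ]
}}

```text
t: 15.52
eef_pos: [0.5367, 0.0917, 0.0452]
tool_rot: [-0.536, -0.461, 0.538, -0.459]
ft_force: [-10.3, 2.7, -1.0]
gripper_width: 0.0147
```

```bash
python3 st.py;python3 go.py 0.5 0.094 0.045 -0.157
```

```text
t 15.53 face x -60.18  head y 71.04 z 45.22 (mm jig)  F x -10.63 y 1.06 z -1.02  Mz -0.409 w 14.72
yaw -0.1559
t 15.53 pos [0.5367 0.0917 0.0452] y-yaw -0.1559 j [ 0.02  0.42 -0.34  0.81  0.    1.75] F [-10.33   2.71  -1.02] w 0.0147
shift [  0.4 -36.6   3.4] rot [0.0011 0.0003 0.0039] rows 0.5887648015244297
```

Call:
{"fn": "arm_command", "kwargs": {
  "increments": [
    [[10, -0.6, 1.8, 0, 0, 0, 0.002], [10, -0.6, 2.6, -0.3, 0, 0, 0.004], [10, -0.6, 3.4, -0.6, 0, 0, 0.004], [10, -0.6, 4.1, -0.9, 0, 0, 0.004], [10, -0.6, 4.8, -1.2, 0, 0, 0.004]]
  ]
}}

```text
t: 16.15
eef_pos: [0.5395, 0.0924, 0.0451]
tool_rot: [-0.536, -0.46, 0.538, -0.459]
ft_force: [-11.2, 3.0, 0.5]
gripper_width: 0.0143
```

```bash
python3 st.py;python3 go.py 0.5 0.094 0.045 -0.157
```

```text
t 16.15 face x -57.51  head y 72.15 z 45.14 (mm jig)  F x -11.54 y 1.20 z 0.47  Mz -0.436 w 14.29
yaw -0.156
t 16.15 pos [0.5395 0.0924 0.0451] y-yaw -0.1560 j [ 0.02  0.43 -0.34  0.81  0.    1.75] F [-11.21   2.99   0.47] w 0.0143
shift [  0.3 -39.3   4.6] rot [0.001  0.0005 0.0039] rows 0.6330439339846428
```

Call:
{"fn": "arm_command", "kwargs": {
  "increments": [
    [[10, 0, -6, 0, 0, 0, 0], [10, 0, -13, 10, 0, 0, 0.002], [10, 0, -13, 60, 0, 0, 0.004], [10, 0, -13, 110, 0, 0, 0.004], [10, 0, -13, 138, 0, 0, 0.004]]
  ]
}}

```text
t: 16.77
eef_pos: [0.5046, -0.0443, 0.0455]
tool_rot: [-0.538, -0.459, 0.538, -0.46]
ft_force: [-0.5, -1.4, -1.5]
gripper_width: 0.015
```

```bash
python3 st.py
```

```text
t 16.77 face x -70.64  head y -68.31 z 45.54 (mm jig)  F x -0.30 y -1.43 z -1.51  Mz 0.022 w 14.99
yaw -0.1574
```

Right post again; contact is expected near −61.5.

Call:
{"fn": "arm_command", "kwargs": {
  "increments": [
    [[10, 0, 2.5, -1, 0, 0, 0], [10, 0, 5, -1, 0, 0, 0], [10, 0, 6.5, -1, 0, 0, 0], [10, 0, 7.5, -1, 0, 0, 0], [10, 0, 8, -1, 0, 0, 0]]
  ]
}}

```text
t: 17.4
eef_pos: [0.5119, -0.0438, 0.0453]
tool_rot: [-0.537, -0.459, 0.538, -0.459]
ft_force: [-4.9, 3.1, 0.5]
gripper_width: 0.0149
```

```bash
python3 st.py
```

```text
t 17.40 face x -63.48  head y -66.66 z 45.31 (mm jig)  F x -5.30 y 2.31 z 0.49  Mz -0.083 w 14.86
yaw -0.1566
```

Call:
{"fn": "arm_command", "kwargs": {
  "increments": [
    [[10, -0.2, 0.6, 0, 0, 0, 0], [10, -0.3, 1.2, 0, 0, 0, 0], [10, -0.4, 1.8, 0, 0, 0, 0], [10, -0.5, 2.4, 0, 0, 0, 0]]
  ]
}}

```text
t: 17.9
eef_pos: [0.5124, -0.0436, 0.0453]
tool_rot: [-0.537, -0.46, 0.539, -0.458]
ft_force: [-11.1, 2.6, 1.0]
gripper_width: 0.0148
```

```bash
python3 st.py;python3 go.py 0.5 0.094 0.045 -0.157
```

```text
t 17.90 face x -63.01  head y -66.40 z 45.30 (mm jig)  F x -11.33 y 0.81 z 0.97  Mz -0.459 w 14.80
yaw -0.1567
t 17.90 pos [ 0.5124 -0.0436  0.0453] y-yaw -0.1567 j [-0.24  0.38 -0.42  0.78 -0.    1.48] F [-11.07   2.58   0.97] w 0.0148
shift [   0.4  -33.8 -134. ] rot [0.0003 0.0004 0.0041] rows 2.2105196986693625
```

Call:
{"fn": "arm_command", "kwargs": {
  "increments": [
    [[10, -0.6, 1.8, 0, 0, 0, 0.002], [10, -0.6, 2.6, 0.3, 0, 0, 0.004], [10, -0.7, 3.4, 0.6, 0, 0, 0.004], [10, -0.7, 4.2, 0.9, 0, 0, 0.004], [10, -0.7, 5, 1.2, 0, 0, 0.004]]
  ]
}}

```text
t: 18.52
eef_pos: [0.5151, -0.0452, 0.0453]
tool_rot: [-0.536, -0.46, 0.539, -0.458]
ft_force: [-10.8, 0.3, 0.8]
gripper_width: 0.0147
```

```bash
python3 st.py;python3 go.py 0.5 0.094 0.045 -0.157
```

```text
t 18.52 face x -60.15  head y -67.61 z 45.34 (mm jig)  F x -10.76 y -1.37 z 0.78  Mz -0.525 w 14.65
yaw -0.1571
t 18.52 pos [ 0.5151 -0.0452  0.0453] y-yaw -0.1571 j [-0.24  0.38 -0.41  0.78 -0.    1.48] F [-10.84   0.33   0.78] w 0.0147
shift [   0.4  -36.7 -135.2] rot [-0.0001  0.0009  0.0042] rows 2.2407335187216817
```

Call:
{"fn": "arm_command", "kwargs": {
  "increments": [
    [[10, -0.6, 1.8, 0, 0, 0, 0.002], [10, -0.6, 2.8, 0.4, 0, 0, 0.004], [10, -0.7, 3.7, 0.8, 0, 0, 0.004], [10, -0.7, 4.6, 1.2, 0, 0, 0.004], [10, -0.7, 5.4, 1.5, 0, 0, 0.004]]
  ]
}}

```text
t: 19.15
eef_pos: [0.5182, -0.0472, 0.0454]
tool_rot: [-0.537, -0.46, 0.539, -0.458]
ft_force: [-10.7, -0.1, 1.5]
gripper_width: 0.015
```

```bash
python3 st.py;python3 go.py 0.5 0.094 0.045 -0.157
```

```text
t 19.15 face x -56.75  head y -69.05 z 45.38 (mm jig)  F x -10.59 y -1.75 z 1.47  Mz -0.471 w 14.99
yaw -0.1574
t 19.15 pos [ 0.5182 -0.0472  0.0454] y-yaw -0.1574 j [-0.25  0.39 -0.4   0.78 -0.    1.48] F [-10.74  -0.07   1.47] w 0.0150
shift [   0.4  -40.1 -136.6] rot [-0.0004  0.0012  0.004 ] rows 2.277748565124089
```

Call:
{"fn": "arm_command", "kwargs": {
  "increments": [
    [[10, -0.6, 1.8, 0, 0, 0, 0.002], [10, -0.6, 2.6, 0.4, 0, 0, 0.004], [10, -0.7, 3.4, 0.7, 0, 0, 0.004], [10, -0.7, 4.0, 0.9, 0, 0, 0.004]]
  ]
}}

```text
t: 19.65
eef_pos: [0.5201, -0.0484, 0.0454]
tool_rot: [-0.537, -0.46, 0.539, -0.458]
ft_force: [-11.2, 0.2, 0.3]
gripper_width: 0.0149
```

```bash
python3 st.py;python3 go.py 0.5 0.094 0.045 -0.157
```

```text
t 19.65 face x -54.72  head y -69.91 z 45.42 (mm jig)  F x -11.05 y -1.60 z 0.25  Mz -0.432 w 14.92
yaw -0.1577
t 19.65 pos [ 0.5201 -0.0484  0.0454] y-yaw -0.1577 j [-0.25  0.39 -0.4   0.78 -0.    1.48] F [-11.16   0.15   0.25] w 0.0149
shift [   0.4  -42.2 -137.4] rot [-0.0007  0.0015  0.0038] rows 2.3002692324817824
```

Now left: retreat 14 mm and cross over.

Call:
{"fn": "arm_command", "kwargs": {
  "increments": [
    [[10, 0, -6, 0, 0, 0, 0], [10, 0, -13, -10, 0, 0, 0.002], [10, 0, -13, -60, 0, 0, 0.004], [10, 0, -13, -110, 0, 0, 0.004], [10, 0, -13, -135, 0, 0, 0.004]]
  ]
}}

```text
t: 20.27
eef_pos: [0.5285, 0.0898, 0.0455]
tool_rot: [0.537, 0.459, -0.537, 0.46]
ft_force: [0.5, -1.2, -2.0]
gripper_width: 0.015
```

```bash
python3 st.py; python3 - <<'E'
from m import *
from cell import robot
c=robot.read_camera("side");np.savez("side7.npz",**c)
cv2.imwrite("pics/l.png",cv2.resize(c["frame"][140:260,260:400],None,fx=5,fy=5,interpolation=cv2.INTER_CUBIC))
E
```

```text
t 20.27 face x -68.00  head y 67.90 z 45.52 (mm jig)  F x 0.73 y -1.11 z -1.99  Mz -0.018 w 15.00
yaw -0.1557
```

View pics/l.png

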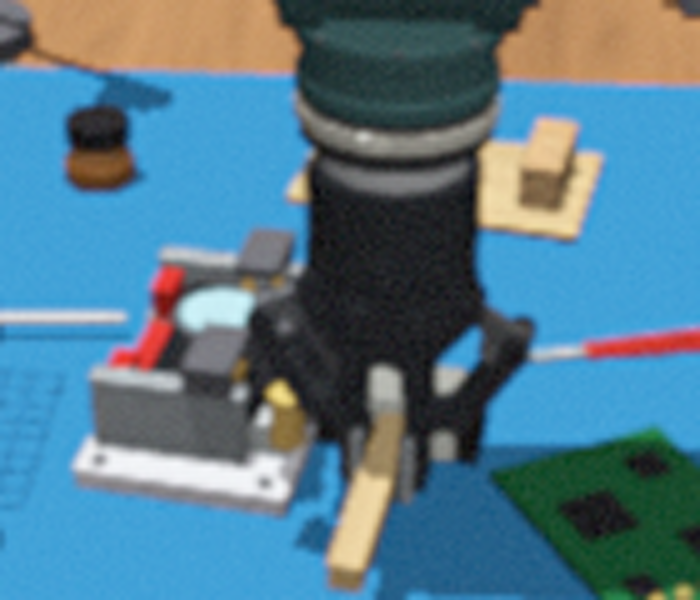

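The lens ring has moved towards the stops (crop (215,310) against (235,315) before) and the left post is at (285,410). I'll tap left.

Call:
{"fn": "arm_command", "kwargs": {
  "increments": [
    [[10, 0, 2.5, 0, 0, 0, 0], [10, 0, 5, 0, 0, 0, 0], [10, 0, 6, 0, 0, 0, 0], [10, 0, 6.8, 0, 0, 0, 0], [10, 0, 7.5, 0, 0, 0, 0]]
  ]
}}

```text
t: 20.95
eef_pos: [0.5363, 0.09, 0.0455]
tool_rot: [0.538, 0.459, -0.537, 0.46]
ft_force: [0.5, -0.4, -2.3]
gripper_width: 0.015
```

```bash
python3 st.py
```

```text
t 20.95 face x -60.38  head y 69.25 z 45.53 (mm jig)  F x 0.52 y -0.29 z -2.28  Mz 0.005 w 14.97
yaw -0.1554
```

Call:
{"fn": "arm_command", "kwargs": {
  "increments": [
    [[10, -0.2, 0.6, 0, 0, 0, 0], [10, -0.3, 1.2, 0, 0, 0, 0], [10, -0.5, 1.8, -0.1, 0, 0, 0.002], [10, -0.6, 2.4, -0.2, 0, 0, 0.004]]
  ]
}}

```text
t: 21.45
eef_pos: [0.5368, 0.0901, 0.0456]
tool_rot: [0.538, 0.459, -0.537, 0.46]
ft_force: [-9.9, 3.0, -1.4]
gripper_width: 0.0147
```

```bash
python3 st.py;python3 go.py 0.5 0.094 0.045 -0.157
```

```text
t 21.45 face x -59.81  head y 69.48 z 45.56 (mm jig)  F x -10.28 y 1.39 z -1.41  Mz -0.312 w 14.73
yaw -0.1554
t 21.45 pos [0.5368 0.0901 0.0456] y-yaw -0.1554 j [ 0.02  0.42 -0.35  0.8  -0.    1.74] F [-9.94  2.98 -1.41] w 0.0147
shift [  0.5 -37.    1.9] rot [ 0.0016 -0.0001 -0.0019] rows 0.5928730208590398
```

Call:
{"fn": "arm_command", "kwargs": {
  "increments": [
    [[10, -0.4, 1.8, 0, 0, 0, 0], [10, -0.4, 2.8, -0.4, 0, 0, 0], [10, -0.5, 3.7, -0.8, 0, 0, 0.002], [10, -0.5, 4.6, -1.2, 0, 0, 0.002], [10, -0.5, 5.4, -1.5, 0, 0, 0.002]]
  ]
}}

```text
t: 22.08
eef_pos: [0.5401, 0.091, 0.0454]
tool_rot: [-0.537, -0.46, 0.537, -0.46]
ft_force: [-11.3, 3.3, 0.5]
gripper_width: 0.0148
```

```bash
python3 st.py;python3 go.py 0.5 0.094 0.045 -0.157
```

```text
t 22.07 face x -56.70  head y 70.90 z 45.42 (mm jig)  F x -11.71 y 1.49 z 0.47  Mz -0.424 w 14.75
yaw -0.1555
t 22.07 pos [0.5401 0.091  0.0454] y-yaw -0.1555 j [ 0.02  0.43 -0.34  0.81 -0.    1.74] F [-11.33   3.3    0.47] w 0.0148
shift [  0.4 -40.1   3.3] rot [0.0015 0.0001 0.0004] rows 0.6441120312866737
```

Call:
{"fn": "arm_command", "kwargs": {
  "increments": [
    [[10, -0.6, 1.8, 0, 0, 0, 0], [10, -0.6, 2.8, -0.4, 0, 0, 0.002], [10, -0.7, 3.6, -0.8, 0, 0, 0.002], [10, -0.7, 4.3, -1.1, 0, 0, 0.002], [10, -0.7, 5.0, -1.4, 0, 0, 0.002]]
  ]
}}

```text
t: 22.7
eef_pos: [0.5431, 0.0918, 0.0455]
tool_rot: [-0.537, -0.46, 0.538, -0.459]
ft_force: [-10.6, 2.2, 0.5]
gripper_width: 0.0147
```

```bash
python3 st.py;python3 go.py 0.5 0.094 0.045 -0.157
```

```text
t 22.70 face x -53.86  head y 72.12 z 45.49 (mm jig)  F x -10.84 y 0.55 z 0.46  Mz -0.436 w 14.74
yaw -0.1557
t 22.70 pos [0.5431 0.0918 0.0455] y-yaw -0.1557 j [ 0.02  0.43 -0.33  0.81 -0.    1.75] F [-10.62   2.24   0.46] w 0.0147
shift [  0.6 -43.    4.5] rot [0.0013 0.0006 0.0023] rows 0.6911798304739315
```

Call:
{"fn": "arm_command", "kwargs": {
  "increments": [
    [[10, 0, -6, 0, 0, 0, 0], [10, 0, -11, 10, 0, 0, 0.002], [10, 0, -11, 60, 0, 0, 0.002], [10, 0, -11, 110, 0, 0, 0.002], [10, 0, -11, 138, 0, 0, 0.002]]
  ]
}}

```text
t: 23.32
eef_pos: [0.5103, -0.0453, 0.0459]
tool_rot: [-0.538, -0.459, 0.538, -0.46]
ft_force: [0.1, 0.3, -1.9]
gripper_width: 0.0146
```

```bash
python3 st.py
```

```text
t 23.32 face x -64.85  head y -68.44 z 45.87 (mm jig)  F x 0.07 y 0.33 z -1.89  Mz 0.081 w 14.64
yaw -0.1572
```

Call:
{"fn": "arm_command", "kwargs": {
  "increments": [
    [[10, 0, 2, 0, 0, 0, 0], [10, 0, 4, 0, 0, 0, 0], [10, 0, 5.5, 0, 0, 0, 0], [10, 0, 6.5, 0, 0, 0, 0], [10, 0, 7.2, 0, 0, 0, 0]]
  ]
}}

```text
t: 23.95
eef_pos: [0.5175, -0.046, 0.0458]
tool_rot: [-0.537, -0.459, 0.538, -0.46]
ft_force: [0.3, -1.0, -1.5]
gripper_width: 0.0152
```

```bash
python3 st.py
```

```text
t 23.95 face x -57.59  head y -68.02 z 45.82 (mm jig)  F x 0.41 y -0.98 z -1.52  Mz -0.012 w 15.21
yaw -0.1565
```

Call:
{"fn": "arm_command", "kwargs": {
  "increments": [
    [[10, -0.2, 0.6, 0, 0, 0, 0], [10, -0.3, 1.2, 0, 0, 0, 0], [10, -0.4, 1.8, 0.1, 0, 0, 0.002], [10, -0.5, 2.4, 0.2, 0, 0, 0.004]]
  ]
}}

```text
t: 24.45
eef_pos: [0.5186, -0.046, 0.0459]
tool_rot: [0.538, 0.459, -0.537, 0.46]
ft_force: [-7.2, 5.0, 0.1]
gripper_width: 0.0151
```

```bash
python3 st.py;python3 go.py 0.5 0.094 0.045 -0.157
```

```text
t 24.45 face x -56.59  head y -67.77 z 45.94 (mm jig)  F x -7.94 y 3.86 z 0.05  Mz -0.147 w 15.05
yaw -0.1564
t 24.45 pos [ 0.5186 -0.046   0.0459] y-yaw -0.1564 j [-0.24  0.38 -0.41  0.78 -0.    1.48] F [-7.24  5.05  0.05] w 0.0151
shift [   0.8  -40.1 -135.4] rot [ 0.0006  0.0002 -0.0021] rows 2.2589288196398276
```

Call:
{"fn": "arm_command", "kwargs": {
  "increments": [
    [[10, -0.3, 1.8, 0.3, 0, 0, 0], [10, -0.3, 2.6, 0.6, 0, 0, 0.002], [10, -0.4, 3.3, 0.9, 0, 0, 0.002], [10, -0.4, 4.0, 1.2, 0, 0, 0.002], [10, -0.4, 4.6, 1.5, 0, 0, 0.002]]
  ]
}}

```text
t: 25.08
eef_pos: [0.521, -0.0475, 0.0458]
tool_rot: [0.538, 0.459, -0.537, 0.459]
ft_force: [-9.1, 4.7, 2.3]
gripper_width: 0.0151
```

```bash
python3 st.py;python3 go.py 0.5 0.094 0.045 -0.157
```

```text
t 25.07 face x -53.93  head y -68.89 z 45.82 (mm jig)  F x -9.76 y 3.21 z 2.32  Mz -0.264 w 15.13
yaw -0.1564
t 25.07 pos [ 0.521  -0.0475  0.0458] y-yaw -0.1564 j [-0.25  0.39 -0.4   0.78  0.    1.48] F [-9.13  4.69  2.32] w 0.0151
shift [   0.9  -42.8 -136.5] rot [ 0.0006 -0.0005 -0.0006] rows 2.2883997410689507
```

Call:
{"fn": "arm_command", "kwargs": {
  "increments": [
    [[10, -0.6, 1.6, 0, 0, 0, 0], [10, -0.6, 2.3, 0.2, 0, 0, 0], [10, -0.6, 2.8, 0.4, 0, 0, 0], [10, -0.6, 3.3, 0.6, 0, 0, 0]]
  ]
}}

```text
t: 25.58
eef_pos: [0.5221, -0.048, 0.0459]
tool_rot: [-0.537, -0.46, 0.538, -0.458]
ft_force: [-9.8, 3.4, 2.8]
gripper_width: 0.0152
```

```bash
python3 st.py;python3 go.py 0.5 0.094 0.045 -0.157
```

```text
t 25.57 face x -52.77  head y -69.28 z 45.94 (mm jig)  F x -10.16 y 1.84 z 2.78  Mz -0.371 w 15.16
yaw -0.1567
t 25.57 pos [ 0.5221 -0.048   0.0459] y-yaw -0.1567 j [-0.25  0.39 -0.39  0.79  0.    1.48] F [-9.75  3.41  2.78] w 0.0152
shift [   1.2  -44.  -136.8] rot [ 0.0003 -0.0008  0.0032] rows 2.3000363715645373
```

Call:
{"fn": "arm_command", "kwargs": {
  "increments": [
    [[10, -0.6, 1.6, 0, 0, 0, 0.002], [10, -0.6, 2.3, 0.3, 0, 0, 0.003], [10, -0.6, 2.8, 0.5, 0, 0, 0.003], [10, -0.6, 3.3, 0.7, 0, 0, 0.003]]
  ]
}}

```text
t: 26.08
eef_pos: [0.5232, -0.0487, 0.046]
tool_rot: [-0.537, -0.461, 0.538, -0.458]
ft_force: [-10.3, 3.8, 2.1]
gripper_width: 0.0151
```

```bash
python3 st.py;python3 go.py 0.5 0.094 0.045 -0.157
```

```text
t 26.07 face x -51.56  head y -69.79 z 45.99 (mm jig)  F x -10.72 y 2.18 z 2.11  Mz -0.384 w 15.10
yaw -0.157
t 26.07 pos [ 0.5232 -0.0487  0.046 ] y-yaw -0.1570 j [-0.25  0.39 -0.39  0.79  0.    1.48] F [-10.25   3.83   2.11] w 0.0151
shift [   1.3  -45.3 -137.3] rot [-0.     -0.0011  0.004 ] rows 2.3138604113537706
```

Call:
{"fn": "arm_command", "kwargs": {
  "increments": [
    [[10, -0.4, 1.6, 0, 0, 0, 0.002], [10, -0.4, 2.3, 0.3, 0, 0, 0.004], [10, -0.4, 2.8, 0.5, 0, 0, 0.004], [10, -0.4, 3.2, 0.7, 0, 0, 0.004]]
  ]
}}

```text
t: 26.58
eef_pos: [0.5242, -0.0493, 0.0459]
tool_rot: [-0.537, -0.461, 0.538, -0.458]
ft_force: [-10.3, 4.5, 2.8]
gripper_width: 0.015
```

```bash
python3 st.py;python3 go.py 0.5 0.094 0.045 -0.157
```

```text
t 26.57 face x -50.46  head y -70.23 z 45.92 (mm jig)  F x -10.84 y 2.88 z 2.75  Mz -0.351 w 14.99
yaw -0.1572
t 26.57 pos [ 0.5242 -0.0493  0.0459] y-yaw -0.1572 j [-0.25  0.4  -0.39  0.79  0.    1.48] F [-10.26   4.54   2.75] w 0.0150
shift [   1.3  -46.4 -137.8] rot [-0.0002 -0.0015  0.0037] rows 2.326045730760995
```

Not home yet by feel. I'll go to the left post.

Call:
{"fn": "arm_command", "kwargs": {
  "increments": [
    [[10, 0, -6, 0, 0, 0, 0], [10, 0, -13, -10, 0, 0, 0.002], [10, 0, -13, -60, 0, 0, 0.004], [10, 0, -13, -110, 0, 0, 0.004], [10, 0, -13, -136, 0, 0, 0.004]]
  ]
}}

```text
t: 27.2
eef_pos: [0.5327, 0.0897, 0.0464]
tool_rot: [0.538, 0.46, -0.537, 0.459]
ft_force: [0.8, -1.4, -2.1]
gripper_width: 0.015
```

```bash
python3 st.py
```

```text
t 27.20 face x -63.87  head y 68.37 z 46.38 (mm jig)  F x 1.04 y -1.21 z -2.10  Mz 0.005 w 14.95
yaw -0.1555
```

Call:
{"fn": "arm_command", "kwargs": {
  "increments": [
    [[10, 0.3, 2.5, 0, 0, 0, 0], [10, 0.6, 4.5, 0, 0, 0, 0], [10, 0.6, 6, 0, 0, 0, 0], [10, 0.6, 7, 0, 0, 0, 0], [10, 0.6, 7.5, 0, 0, 0, 0]]
  ]
}}

```text
t: 27.82
eef_pos: [0.5401, 0.088, 0.0458]
tool_rot: [0.538, 0.46, -0.537, 0.459]
ft_force: [-0.8, 0.4, -1.1]
gripper_width: 0.0149
```

```bash
python3 st.py
```

```text
t 27.82 face x -56.28  head y 67.95 z 45.78 (mm jig)  F x -0.89 y 0.31 z -1.14  Mz -0.053 w 14.87
yaw -0.1563
```

Call:
{"fn": "arm_command", "kwargs": {
  "increments": [
    [[10, -0.2, 0.6, 0, 0, 0, 0], [10, -0.3, 1.2, 0, 0, 0, 0], [10, -0.5, 1.8, -0.1, 0, 0, 0.002], [10, -0.6, 2.4, -0.2, 0, 0, 0.004]]
  ]
}}

```text
t: 28.32
eef_pos: [0.5406, 0.0882, 0.0458]
tool_rot: [0.538, 0.459, -0.537, 0.459]
ft_force: [-9.0, 3.7, -0.4]
gripper_width: 0.015
```

```bash
python3 st.py;python3 go.py 0.5 0.094 0.045 -0.157
```

```text
t 28.32 face x -55.77  head y 68.14 z 45.79 (mm jig)  F x -9.44 y 2.21 z -0.40  Mz -0.392 w 14.98
yaw -0.1564
t 28.32 pos [0.5406 0.0882 0.0458] y-yaw -0.1564 j [ 0.01  0.42 -0.34  0.8   0.    1.74] F [-8.98  3.66 -0.4 ] w 0.0150
shift [  0.7 -41.    0.6] rot [ 0.0006 -0.002  -0.0016] rows 0.6568413001594633
```

Call:
{"fn": "arm_command", "kwargs": {
  "increments": [
    [[10, -0.4, 1.8, 0, 0, 0, 0], [10, -0.4, 2.8, -0.4, 0, 0, 0], [10, -0.5, 3.6, -0.8, 0, 0, 0.002], [10, -0.5, 4.2, -1.1, 0, 0, 0.002], [10, -0.5, 4.8, -1.4, 0, 0, 0.002]]
  ]
}}

```text
t: 28.95
eef_pos: [0.5433, 0.0889, 0.0457]
tool_rot: [0.538, 0.46, -0.537, 0.459]
ft_force: [-10.2, 2.7, 0.4]
gripper_width: 0.015
```

```bash
python3 st.py
```

```text
t 28.95 face x -53.22  head y 69.32 z 45.66 (mm jig)  F x -10.48 y 1.03 z 0.41  Mz -0.473 w 15.01
yaw -0.1566
```

Call:
{"fn": "arm_command", "kwargs": {
  "increments": [
    [[10, -0.5, 1.6, 0, 0, 0, 0], [10, -0.5, 2.3, -0.3, 0, 0, 0.002], [10, -0.5, 2.8, -0.5, 0, 0, 0.002], [10, -0.5, 3.3, -0.7, 0, 0, 0.002]]
  ]
}}

```text
t: 29.45
eef_pos: [0.5444, 0.0892, 0.0456]
tool_rot: [-0.537, -0.46, 0.538, -0.458]
ft_force: [-11.5, 2.5, 1.8]
gripper_width: 0.0151
```

```bash
python3 st.py;python3 go.py 0.5 0.094 0.045 -0.157
```

```text
t 29.45 face x -52.22  head y 69.77 z 45.57 (mm jig)  F x -11.75 y 0.63 z 1.83  Mz -0.477 w 15.10
yaw -0.1569
t 29.45 pos [0.5444 0.0892 0.0456] y-yaw -0.1569 j [ 0.01  0.43 -0.33  0.82  0.    1.74] F [-11.51   2.46   1.83] w 0.0151
shift [  0.7 -44.6   2.2] rot [ 0.0001 -0.001   0.0028] rows 0.7143852151597375
```

Call:
{"fn": "arm_command", "kwargs": {
  "increments": [
    [[10, -0.6, 1.6, 0, 0, 0, 0.002], [10, -0.6, 2.3, -0.3, 0, 0, 0.003], [10, -0.6, 2.8, -0.5, 0, 0, 0.003], [10, -0.6, 3.3, -0.7, 0, 0, 0.003]]
  ]
}}

```text
t: 29.95
eef_pos: [0.5455, 0.0895, 0.0456]
tool_rot: [-0.537, -0.46, 0.538, -0.458]
ft_force: [-11.5, 1.9, 1.2]
gripper_width: 0.0151
```

```bash
python3 st.py
```

```text
t 29.95 face x -51.15  head y 70.20 z 45.61 (mm jig)  F x -11.62 y 0.04 z 1.25  Mz -0.487 w 15.11
yaw -0.1572
```

Call:
{"fn": "arm_command", "kwargs": {
  "increments": [
    [[10, -0.5, 1.6, 0, 0, 0, 0], [10, -0.5, 2.3, -0.3, 0, 0, 0.002], [10, -0.5, 2.8, -0.5, 0, 0, 0.002], [10, -0.5, 3.3, -0.7, 0, 0, 0.002]]
  ]
}}

```text
t: 30.45
eef_pos: [0.5465, 0.0897, 0.0455]
tool_rot: [-0.536, -0.461, 0.539, -0.457]
ft_force: [-13.1, 1.7, 3.5]
gripper_width: 0.0149
```

```bash
python3 st.py;python3 go.py 0.5 0.094 0.045 -0.157
```

```text
t 30.45 face x -50.22  head y 70.62 z 45.54 (mm jig)  F x -13.17 y -0.34 z 3.52  Mz -0.570 w 14.93
yaw -0.1576
t 30.45 pos [0.5465 0.0897 0.0455] y-yaw -0.1576 j [ 0.02  0.44 -0.32  0.82  0.    1.74] F [-13.06   1.72   3.52] w 0.0149
shift [  0.8 -46.6   3.1] rot [-0.0006  0.0001  0.0062] rows 0.7471272958617434
```

Call:
{"fn": "arm_command", "kwargs": {
  "increments": [
    [[10, -0.9, 1.5, 0, 0, 0, 0.003], [10, -0.9, 2.1, -0.2, 0, 0, 0.006], [10, -0.9, 2.5, -0.3, 0, 0, 0.006], [10, -0.9, 2.8, -0.4, 0, 0, 0.006]]
  ]
}}

```text
t: 30.95
eef_pos: [0.5466, 0.0898, 0.0457]
tool_rot: [-0.536, -0.46, 0.539, -0.458]
ft_force: [-13.7, 1.3, 1.7]
gripper_width: 0.0152
```

```bash
python3 st.py;python3 go.py 0.5 0.094 0.045 -0.157
```

```text
t 30.95 face x -50.11  head y 70.67 z 45.69 (mm jig)  F x -13.70 y -0.80 z 1.66  Mz -0.537 w 15.18
yaw -0.158
t 30.95 pos [0.5466 0.0898 0.0457] y-yaw -0.1580 j [ 0.02  0.44 -0.32  0.82  0.    1.74] F [-13.66   1.35   1.66] w 0.0152
shift [  0.9 -46.7   3.2] rot [-0.001   0.0009  0.0051] rows 0.7489579366512754
```

Left feels home: blocked at −50.1 with the force rising to 13.7 N. Now the right post.

Call:
{"fn": "arm_command", "kwargs": {
  "increments": [
    [[10, 0, -6, 0, 0, 0, 0], [10, 0, -12, 10, 0, 0, 0.003], [10, 0, -12, 60, 0, 0, 0.005], [10, 0, -12, 110, 0, 0, 0.005], [10, 0, -12, 137, 0, 0, 0.005]]
  ]
}}

```text
t: 31.58
eef_pos: [0.5127, -0.0461, 0.0461]
tool_rot: [-0.538, -0.458, 0.538, -0.459]
ft_force: [0.6, 0.5, -1.0]
gripper_width: 0.015
```

```bash
python3 st.py
```

```text
t 31.57 face x -62.37  head y -68.86 z 46.13 (mm jig)  F x 0.55 y 0.57 z -0.96  Mz -0.017 w 14.95
yaw -0.1595
```

Call:
{"fn": "arm_command", "kwargs": {
  "increments": [
    [[10, 0.2, 2.5, 0, 0.002, 0, 0], [10, 0.4, 4.5, 0, 0.002, 0, 0], [10, 0.4, 6.5, 0, 0.002, 0, 0], [10, 0.4, 8, 0, 0.002, 0, 0], [10, 0.4, 8.8, 0, 0.002, 0, 0]]
  ]
}}

```text
t: 32.2
eef_pos: [0.5216, -0.0471, 0.0457]
tool_rot: [-0.538, -0.458, 0.539, -0.459]
ft_force: [0.7, 0.8, -2.0]
gripper_width: 0.0149
```

```bash
python3 st.py
```

```text
t 32.20 face x -53.46  head y -68.43 z 45.72 (mm jig)  F x 0.53 y 0.85 z -1.99  Mz -0.007 w 14.89
yaw -0.1608
```

Call:
{"fn": "arm_command", "kwargs": {
  "increments": [
    [[10, -0.2, 0.6, 0, 0, 0, 0], [10, -0.3, 1.2, 0, 0, 0, 0], [10, -0.5, 1.8, 0.1, 0, 0, 0.002], [10, -0.6, 2.4, 0.2, 0, 0, 0.004]]
  ]
}}

```text
t: 32.7
eef_pos: [0.523, -0.0472, 0.046]
tool_rot: [0.539, 0.457, -0.538, 0.459]
ft_force: [-4.1, 2.8, -2.2]
gripper_width: 0.0147
```

```bash
python3 st.py;python3 go.py 0.5 0.094 0.045 -0.157
```

```text
t 32.70 face x -52.05  head y -68.36 z 46.00 (mm jig)  F x -4.54 y 2.15 z -2.23  Mz -0.120 w 14.68
yaw -0.1606
t 32.70 pos [ 0.523  -0.0472  0.046 ] y-yaw -0.1606 j [-0.25  0.39 -0.4   0.78 -0.    1.49] F [-4.15  2.83 -2.23] w 0.0147
shift [   0.7  -45.3 -135.8] rot [-0.0036  0.0008 -0.0032] rows 2.289583389797379
```

Call:
{"fn": "arm_command", "kwargs": {
  "increments": [
    [[10, -0.2, 1.4, 0, -0.002, 0, 0], [10, -0.3, 2.1, 0.2, -0.002, 0, 0], [10, -0.3, 2.7, 0.4, -0.002, 0, 0], [10, -0.3, 3.2, 0.6, -0.002, 0, 0]]
  ]
}}

```text
t: 33.2
eef_pos: [0.5241, -0.0478, 0.0458]
tool_rot: [-0.538, -0.459, 0.538, -0.459]
ft_force: [-10.3, 3.2, 1.6]
gripper_width: 0.0146
```

```bash
python3 st.py
```

```text
t 33.20 face x -50.85  head y -68.72 z 45.82 (mm jig)  F x -10.68 y 1.60 z 1.60  Mz -0.278 w 14.64
yaw -0.1589
```

Call:
{"fn": "arm_command", "kwargs": {
  "increments": [
    [[10, -0.5, 1.5, 0, 0, 0, 0], [10, -0.5, 2.2, 0.2, 0, 0, 0], [10, -0.5, 2.7, 0.4, 0, 0, 0], [10, -0.5, 3.1, 0.5, 0, 0, 0]]
  ]
}}

```text
t: 33.7
eef_pos: [0.5245, -0.0479, 0.0458]
tool_rot: [-0.537, -0.46, 0.539, -0.457]
ft_force: [-14.3, 6.2, 4.1]
gripper_width: 0.0152
```

```bash
python3 st.py;python3 go.py 0.5 0.094 0.045 -0.157
```

```text
t 33.70 face x -50.39  head y -68.78 z 45.76 (mm jig)  F x -15.07 y 3.92 z 4.11  Mz -0.412 w 15.24
yaw -0.159
t 33.70 pos [ 0.5245 -0.0479  0.0458] y-yaw -0.1590 j [-0.25  0.4  -0.39  0.79  0.    1.48] F [-14.28   6.23   4.11] w 0.0152
shift [   1.1  -46.7 -136.2] rot [-0.002  -0.0005  0.0049] rows 2.304343165947319
```

Right is home: stopped at −50.4 with the force rising steeply to 15 N. I'll recheck left.

Call:
{"fn": "arm_command", "kwargs": {
  "increments": [
    [[10, 0, -6, 0, 0, 0, 0], [10, 0, -12, -10, -0.001, 0, 0.003], [10, 0, -12, -60, -0.002, 0, 0.005], [10, 0, -12, -110, -0.002, 0, 0.005], [10, 0, -12, -137, -0.002, 0, 0.005]]
  ]
}}

```text
t: 34.33
eef_pos: [0.5346, 0.0919, 0.0461]
tool_rot: [0.538, 0.46, -0.537, 0.46]
ft_force: [-0.0, -0.8, -1.2]
gripper_width: 0.015
```

```bash
python3 st.py
```

```text
t 34.33 face x -62.36  head y 70.87 z 46.12 (mm jig)  F x 0.09 y -0.79 z -1.21  Mz -0.003 w 15.03
yaw -0.1554
```

Call:
{"fn": "arm_command", "kwargs": {
  "increments": [
    [[10, 0.1, 2.5, 0, 0, 0, 0], [10, 0.3, 5, 0, 0, 0, 0], [10, 0.3, 7.5, 0, 0, 0, 0], [10, 0.3, 9.5, 0, 0, 0, 0], [10, 0.3, 10.3, 0, 0, 0, 0]]
  ]
}}

```text
t: 34.95
eef_pos: [0.5449, 0.0898, 0.0458]
tool_rot: [0.538, 0.459, -0.537, 0.46]
ft_force: [-0.3, 0.7, -1.5]
gripper_width: 0.015
```

```bash
python3 st.py
```

```text
t 34.95 face x -51.85  head y 70.43 z 45.84 (mm jig)  F x -0.45 y 0.62 z -1.53  Mz 0.006 w 14.98
yaw -0.1561
```

Call:
{"fn": "arm_command", "kwargs": {
  "increments": [
    [[10, -0.2, 0.6, 0, 0, 0, 0], [10, -0.3, 1.2, 0, 0, 0, 0], [10, -0.5, 1.8, -0.1, 0, 0, 0.002], [10, -0.6, 2.4, -0.2, 0, 0, 0.003]]
  ]
}}

```text
t: 35.45
eef_pos: [0.5458, 0.0898, 0.046]
tool_rot: [0.538, 0.459, -0.537, 0.46]
ft_force: [-7.5, 2.6, -1.0]
gripper_width: 0.0148
```

```bash
python3 st.py;python3 go.py 0.5 0.094 0.045 -0.157
```

```text
t 35.45 face x -50.89  head y 70.54 z 45.97 (mm jig)  F x -7.83 y 1.36 z -0.95  Mz -0.342 w 14.76
yaw -0.1562
t 35.45 pos [0.5458 0.0898 0.046 ] y-yaw -0.1562 j [ 0.02  0.43 -0.33  0.81  0.    1.74] F [-7.52  2.57 -0.95] w 0.0148
shift [  0.9 -45.9   3. ] rot [ 0.0008 -0.0007 -0.0015] rows 0.7365389957942072
```

Call:
{"fn": "arm_command", "kwargs": {
  "increments": [
    [[10, -0.3, 1.4, 0, 0, 0, 0], [10, -0.4, 2.0, -0.1, 0, 0, 0.002], [10, -0.4, 2.4, -0.2, 0, 0, 0.002], [10, -0.4, 2.8, -0.3, 0, 0, 0.002]]
  ]
}}

```text
t: 35.95
eef_pos: [0.5463, 0.09, 0.0458]
tool_rot: [-0.537, -0.46, 0.538, -0.459]
ft_force: [-12.9, 4.3, 2.6]
gripper_width: 0.0146
```

```bash
python3 st.py
```

```text
t 35.95 face x -50.45  head y 70.80 z 45.76 (mm jig)  F x -13.40 y 2.20 z 2.56  Mz -0.445 w 14.63
yaw -0.1563
```

Call:
{"fn": "arm_command", "kwargs": {
  "increments": [
    [[10, -0.6, 1.4, 0, 0, 0, 0.002], [10, -0.6, 2.0, -0.1, 0, 0, 0.003], [10, -0.6, 2.4, -0.2, 0, 0, 0.003], [10, -0.6, 2.8, -0.3, 0, 0, 0.003]]
  ]
}}

```text
t: 36.45
eef_pos: [0.5464, 0.09, 0.0457]
tool_rot: [-0.537, -0.46, 0.538, -0.459]
ft_force: [-13.6, 3.7, 2.3]
gripper_width: 0.0146
```

```bash
python3 st.py;python3 go.py 0.5 0.094 0.045 -0.157
```

```text
t 36.45 face x -50.35  head y 70.90 z 45.67 (mm jig)  F x -14.00 y 1.58 z 2.31  Mz -0.595 w 14.63
yaw -0.1565
t 36.45 pos [0.5464 0.09   0.0457] y-yaw -0.1565 j [ 0.02  0.43 -0.32  0.82  0.    1.74] F [-13.58   3.75   2.31] w 0.0146
shift [  0.8 -46.5   3.3] rot [ 0.0005 -0.      0.0026] rows 0.7453386479579596
```

Both sides are home by feel. I'll retreat, lift, and look from the top once the arm is clear.

Call:
{"fn": "arm_command", "kwargs": {
  "increments": [
    [[10, 0, -8, 0, 0, 0, 0], [10, 0, -25, 0, 0, 0, 0], [10, -30, -40, 0, 0, 0, 0], [10, -75, -40, 0, 0, 0, 0], [10, -90, -40, 0, 0, 0, 0]]
  ]
}}

```text
t: 37.08
eef_pos: [0.5081, 0.0963, 0.1384]
tool_rot: [0.538, 0.459, -0.537, 0.46]
ft_force: [0.4, -0.1, -2.4]
gripper_width: 0.0146
```

```bash
python3 go.py 0.502 -0.305 0.135 1.428
```

```text
t 37.08 pos [0.5081 0.0963 0.1384] y-yaw -0.1563 j [ 0.03  0.3  -0.26  1.01  0.    1.76] F [ 0.41 -0.15 -2.38] w 0.0146
shift [  3.3  56.4 397.4] rot [-1.5843e+00  9.0000e-04 -1.9000e-03] rows 8.483265646481806
```

Call:
{"fn": "arm_command", "kwargs": {
  "increments": [
    [[10, 0, 0, 44, -0.17, 0, 0], [10, 0, 0, 88, -0.35, 0, 0], [10, 0, 5, 132, -0.53, 0, 0], [10, 0, 10, 176, -0.7, 0, 0], [10, 0, 20, 220, -0.88, 0, 0]]
  ]
}}

```text
t: 37.7
eef_pos: [0.4934, -0.1255, 0.1386]
tool_rot: [0.289, 0.645, -0.288, 0.646]
ft_force: [0.9, -0.0, -1.9]
gripper_width: 0.0149
```

```bash
python3 go.py 0.502 -0.305 0.135 1.428
```

```text
t 37.70 pos [ 0.4934 -0.1255  0.1386] y-yaw 0.7296 j [-0.41  0.28 -0.28  1.    0.    0.43] F [ 0.87 -0.03 -1.89] w 0.0149
shift [   3.7 -113.2  139.5] rot [-0.6984  0.0025 -0.0011] rows 3.7395777665768715
```

Call:
{"fn": "arm_command", "kwargs": {
  "increments": [
    [[10, 0, -28, 35, -0.17, 0, 0], [10, 0, -57, 70, -0.35, 0, 0], [10, 3, -85, 105, -0.52, 0, 0], [10, 3, -113, 139, -0.7, 0, 0], [10, 3, -113, 139, -0.7, 0, 0]]
  ]
}}

```text
t: 38.33
eef_pos: [0.5018, -0.3073, 0.1354]
tool_rot: [0.049, 0.704, -0.05, 0.707]
ft_force: [0.4, 0.7, -2.2]
gripper_width: 0.0146
```

```bash
python3 go.py 0.502 -0.305 0.03 1.428; python3 - <<'E'
from m import *
from cell import robot
for n in("side","top"):
    c=robot.read_camera(n);np.savez(n+"8.npz",**c)
t=load("top8");s=load("side8");t0=load("top0")
a=t["frame"][150:240,295:405];cv2.imwrite("pics/n.png",cv2.resize(a,None,fx=7,fy=6.5,interpolation=cv2.INTER_CUBIC))
cv2.imwrite("pics/o.png",cv2.resize(np.hstack([t["frame"][205:325,400:500],s["frame"][110:230,260:400]]),None,fx=3.3,fy=4.2,interpolation=cv2.INTER_CUBIC))
X=np.array([np.cos(-.157),np.sin(-.157)]);Y=np.array([-X[1],X[0]])
for c in(t0,t):
    yl=sorted(cents(masks(c,(25,120,120),(35,255,255),(295,150,405,240)),10),key=lambda q:q[0][0])
    P=plane(c,[p for p,a in yl],0.064)[:,:2]-[.618,-.0356];print(np.round(1e3*np.c_[P@X,P@Y],2),[a for p,a in yl])
E
```

```text
t 38.33 pos [ 0.5018 -0.3073  0.1354] y-yaw 1.4297 j [-0.69  0.41 -0.09  1.07  0.   -0.55] F [ 0.38  0.71 -2.25] w 0.0146
shift [105.4   2.4  -0.5] rot [0.0017 0.0034 0.0009] rows 1.6874247460802687
[[-55.7   68.67]
 [-55.75 -67.04]] [np.int32(44), np.int32(50)]
[[-42.39  68.24]
 [-42.48 -66.99]] [np.int32(48), np.int32(47)]
```

View pics/n.png

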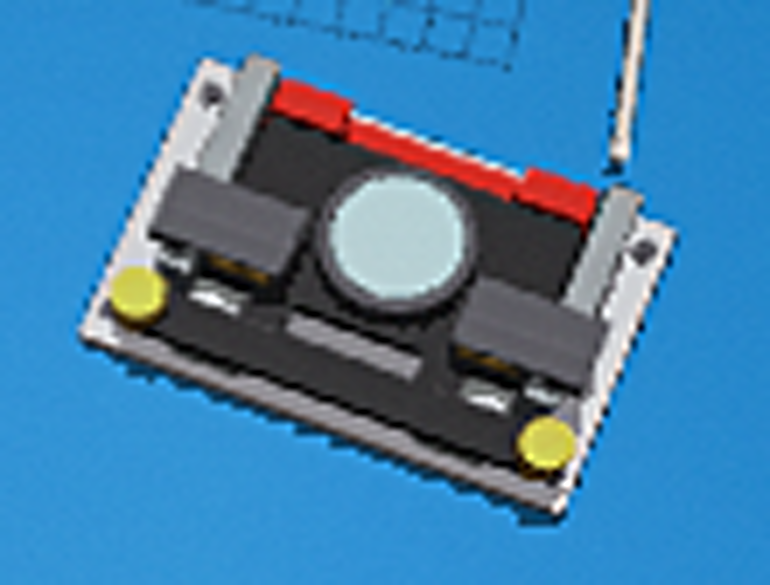

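View pics/o.png

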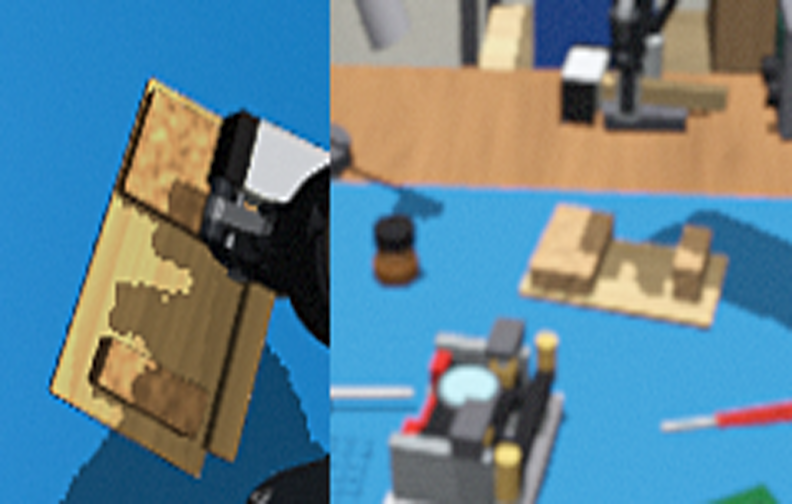

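The plate's far edge now lies against both red blocks at (310,110) and (560,200), with no white gap. Both posts measure −42.4 and −42.5 mm, so the cell is home and square. The mallet hangs level over its rest, and I'll lower it.

Call:
{"fn": "arm_command", "kwargs": {
  "increments": [
    [[10, 35, 1.5, 0, 0, 0.003, 0], [10, 70, 1.5, 0, 0, 0.003, 0], [10, 90, 1.5, 0, 0, 0.003, 0], [10, 100, 1.5, 0, 0, 0.003, 0], [10, 100, 1.5, 0, 0, 0.003, 0]]
  ]
}}

```text
t: 39.05
eef_pos: [0.5021, -0.3023, 0.0357]
tool_rot: [0.051, 0.706, -0.05, 0.705]
ft_force: [-0.1, 0.4, -1.3]
gripper_width: 0.015
```

```bash
python3 go.py 0.502 -0.305 0.0287 1.428
```

```text
t 39.05 pos [ 0.5021 -0.3023  0.0357] y-yaw 1.4276 j [-0.68  0.49 -0.25  0.83  0.   -0.54] F [-0.06  0.38 -1.26] w 0.0150
shift [ 7.  -2.7  0.2] rot [-0.0004 -0.0006 -0.0005] rows 0.1195571000876577
```

Call:
{"fn": "arm_command", "kwargs": {
  "increments": [
    [[10, 2, -2.5, 0, 0, 0, 0], [10, 4, -2.5, 0, 0, 0, 0], [10, 5.5, -2.5, 0, 0, 0, 0], [10, 6.3, -2.5, 0, 0, 0, 0], [10, 6.3, -2.5, 0, 0, 0, 0]]
  ]
}}

```text
t: 39.67
eef_pos: [0.5018, -0.3048, 0.0293]
tool_rot: [0.051, 0.706, -0.05, 0.705]
ft_force: [-0.7, 0.4, -1.8]
gripper_width: 0.0151
```

```bash
python3 go.py 0.502 -0.305 0.0287 1.428
```

```text
t 39.67 pos [ 0.5018 -0.3048  0.0293] y-yaw 1.4276 j [-0.68  0.5  -0.26  0.82  0.   -0.54] F [-0.75  0.35 -1.75] w 0.0151
shift [ 0.6 -0.2  0.3] rot [-0.0004 -0.0007 -0.0005] rows 0.011432231123254671
```

Call:
{"fn": "arm_command", "kwargs": {
  "increments": [
    [[10, 0.5, 0, 0, 0, 0, 0], [10, 1, 0, 0, 0, 0, 0], [10, 1.4, 0, 0, 0, 0, 0], [10, 1.4, 0, 0, 0, 0, 0]]
  ]
}}

```text
t: 40.17
eef_pos: [0.5018, -0.3049, 0.0287]
tool_rot: [0.051, 0.705, -0.051, 0.705]
ft_force: [-3.4, 2.1, 11.3]
gripper_width: 0.0148
```

```bash
python3 go.py 0.502 -0.305 0.0287 1.428
```

```text
t 40.17 pos [ 0.5018 -0.3049  0.0287] y-yaw 1.4276 j [-0.68  0.5  -0.26  0.81 -0.   -0.54] F [-3.38  2.13 11.27] w 0.0148
shift [ 0.  -0.1  0.2] rot [-0.0004 -0.0001 -0.    ] rows 0.00362774433175765
```

Call:
{"fn": "arm_command", "kwargs": {
  "increments": [
    [[10, -0.1, 0, 0, 0, 0, 0], [22, -0.1, 0, 0, 0, 0, 0], [34, -0.1, 0, 0, 0, 0, 0], [50, -0.1, 0, 0, 0, 0, 0], [50, -0.1, 0, 0, 0, 0, 0]]
  ]
}}

```text
t: 40.8
eef_pos: [0.5018, -0.3049, 0.0288]
tool_rot: [0.051, 0.705, -0.051, 0.705]
ft_force: [0.1, 0.4, -0.2]
gripper_width: 0.0497
```

Call:
{"fn": "arm_command", "kwargs": {
  "increments": [
    [[50, -10, 0, 0, 0, 0, 0], [50, -40, 0, 0, 0, 0, 0], [50, -80, 0, 0, 0, 0, 0], [50, -120, 0, 0, 0, 0, 0], [50, -150, 0, 0, 0, 0, 0]]
  ]
}}

```text
t: 41.42
eef_pos: [0.502, -0.305, 0.1814]
tool_rot: [0.05, 0.705, -0.051, 0.706]
ft_force: [0.6, -0.1, -0.1]
gripper_width: 0.0499
```

Call:
{"fn": "arm_command", "kwargs": {
  "increments": [
    [[50, 0, -20, -40, 0, 0, 0], [50, 0, -40, -80, 0, 0, 0], [50, 0, -60, -120, 0, 0, 0], [50, 0, -80, -160, 0, 0, 0], [50, 0, -80, -160, 0, 0, 0]]
  ]
}}

```text
t: 42.05
eef_pos: [0.3302, -0.362, 0.1821]
tool_rot: [0.051, 0.705, -0.052, 0.706]
ft_force: [0.3, 0.5, 0.6]
gripper_width: 0.0501
```

```bash
python3 go.py 0.502 -0.305 0.0287 1.428; python3 - <<'E'
from m import *
from cell import robot
for n in("side","top"):
    c=robot.read_camera(n);np.savez(n+"9.npz",**c)
t=load("top9");s=load("side9")
cv2.imwrite("pics/p.png",t["frame"]); cv2.imwrite("pics/q.png",cv2.resize(np.hstack([t["frame"][205:325,400:500],s["frame"][110:230,260:400]]),None,fx=3.3,fy=4.2,interpolation=cv2.INTER_CUBIC))
for q in("top0","top9"):
    c=load(q);w=masks(c,(0,0,150),(179,60,255),(440,230,495,275));n=cents(w,30);print(plane(c,[n[0][0]],0.064),n)
X=np.array([np.cos(-.157),np.sin(-.157)])
yl=cents(masks(t,(25,120,120),(35,255,255),(295,150,405,240)),10);print((plane(t,[p for p,a in yl],0.064)[:,:2]-[.618,-.0356])@X)
E
```

```text
t 42.05 pos [ 0.3302 -0.362   0.1821] y-yaw 1.4245 j [-1.    0.22 -0.24  1.11  0.   -0.85] F [0.29 0.51 0.58] w 0.0501
shift [153.5  81.6 161.4] rot [-0.0035  0.0017  0.0016] rows 3.795589624721819
[[ 0.54365094 -0.31144193  0.064     ]] [(array([468.96335079, 250.13874346]), np.int32(382))]
[[ 0.5437308  -0.31159762  0.064     ]] [(array([469.03937008, 250.11811024]), np.int32(381))]
[-0.0424364  -0.04241071]
```

View pics/p.png

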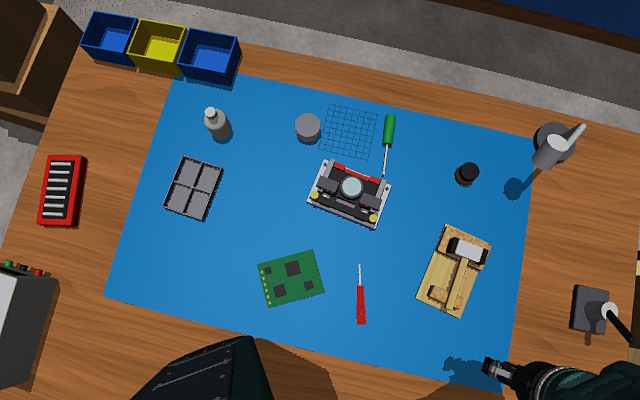

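View pics/q.png

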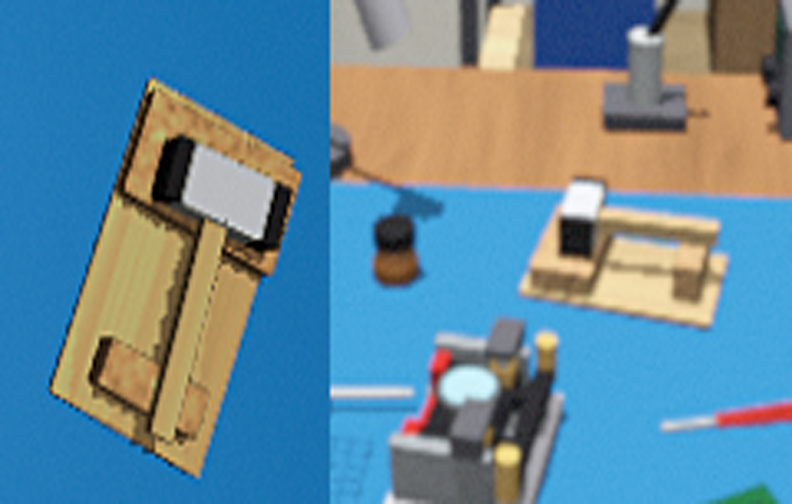

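The mallet lies as it did at the start, with its head at (469,250) in both top pictures. The cell sits against both red blocks, the bystanders have not moved, and the arm is clear.

```bash
python3 -c "
from cell import robot
print(robot.finish_job())"
```

```text
the job is handed in; nothing more can be done
None
```

I took the mallet off its rest and tapped the posts in turn, starting with the right. The cell slid fully home against both red stops, then I laid the mallet back and handed the job in at about 42 s. `finish_job()` reports no verdict, so what follows is from my own checks.

- **Cell home:** both posts stopped moving and the force rose at the end. In the last pictures both posts are at about x = −42.4 mm in the jig's frame, and the plate shows no gap to either red block. My jig pose has about 2 mm of uncertainty, so the even post readings and the rise in force are the better evidence.
- **Tap force:** the contact force peaked at about 17 N. I worked it out from the wrist readings taken at the end of each move, so a short peak between readings could have gone unseen.
- **Skew:** one post led the other by up to about 6 mm, roughly 0.04 rad, because pushing one side moved the other slightly back.
- **Mallet on its rest:** its head is within about 0.2 mm of where it started in the top view, and it lies level.
- **Other things:** no bystander looks moved in the last top picture, and the gripper is clear of everything.
- **Disagreement:** the feel of the mallet put home about 2 mm farther along (face at −50.2 mm instead of −52 mm) than my jig estimate from the picture. I put this down to calibration error and the arm giving under load.

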